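# Unclip the cutlery cup from the rail and make up the serving plate

### The job

Make up the steel plate for serving: put the stone pestle that was left lying on it into the cobek, unclip the tall round cutlery cup from the rail by pulling it straight up by its tab against the sprung catch, and stand it upright on the flat of the plate beside the glass tumbler. Keep the cup upright, set cup and pestle down gently rather than dropping them, and leave the tumbler standing where it is on the plate, the shallow soap tray clipped on the rail, and the salt jar undisturbed.

Things in the scene. Friction and masses are not known exactly. Their poses are not given: they have to be found in the camera images.
- rail: Aluminium bar on two flanged end posts 330 mm apart and 146 mm tall. Origin on the bench under the bar's middle; x points away from the robot (holders hang on the -x side), y along the bar, z up. Bar 16 mm thick, 45 mm tall, top at 140 mm. Two stations at y = +75 and -75 mm, each between grey spacer clips 52 mm apart. A thin rest wire at 55 mm on the robot's side; 40 mm free behind the stations.
- rail_top (a point): Middle of the bar's top edge, axes as the rail's. Holders hook over the bar. At each station sprung rollers (one on each face, 25 mm below the top) stand above cross-bars at the foot of the holder's straps, which must be pulled up past them: about 10 N plus its weight (up to 20 N if it rubs), met in the first 6 mm of lift; free sliding after 10 mm, clear of the bar after 40 mm of straight lift.
- cup_tab (a point): Upright black plastic grip tab on top of the cutlery cup's hanger: 12 mm thick along its x (across the rail), 36 mm wide along y, from 4 to 40 mm above the bar's top. Site on the tab's centre line 24 mm above the bar's top. The cup's axis is 53.5 mm from it along -x, the cup's underside 134 mm below it. The hanger reaches 16 mm either side in x; its rear strap ends 76 mm above the underside.
- cup_base (a point): Centre of the cutlery cup's underside: an empty round perforated steel beaker, 70 mm across the foot, 72 mm at the rim, 110 mm tall, 0.17 to 0.34 kg with its hanger. z up along the cup, x towards its hanger. It starts clipped on one of the two stations, underside about 30 mm above the bench.
- tray_tab (a point): The same kind of grip tab on the other holder, a shallow rectangular soap tray (72 x 90 x 36 mm) with a bar of soap, clipped on the other station. The tab's top, 180 mm above the bench, is the highest point on the rail. To be left there.
- plate_centre (a point): Centre of the upper face of the flat floor of a round loose stainless plate, 260 mm across the rim. The floor is flat to a radius of about 110 mm and 4 mm above the bench; the sloping rim rises to 14 mm. x points from the tumbler's side towards the pestle's side.
- tumbler_centre (a point): Centre (42.5 mm above its foot) of a clear glass tumbler, 66 mm across the rim and 85 mm tall, standing upright on the plate's floor about 70 mm from the plate's centre. z is up along it.
- pestle_head (a point): Point on the axis of the thick end of the black basalt pestle lying on the plate, 21 mm above what it lies on. The thick end is a round bar 42 mm across, full width from 20 mm behind to 16 mm ahead of the point; x runs from it along the pestle to the slimmer, slightly bent handle (32 mm across). It reaches 41 mm to -x and 88 mm to +x; its middle is 23 mm to +x. 0.25 to 0.5 kg.
- cobek_bowl (a point): Centre of the inner floor of the heavy black basalt cobek (shallow stone mortar), fixed on the bench: 200 mm across, rim 50 mm above the bench; floor 18 mm above the bench and about 65 mm in radius, sides sloping out to 80 mm radius at the rim. It stands to one side of the robot's middle line, the plate to the other, either way round.
- salt_jar: Small lidded glass jar, 44 mm across, 75 mm tall, standing between cobek and plate. Origin at the centre of its underside. To be left alone.
Things that resemble listed ones, but are neither listed nor needed, are in the scene too. There is more than one size of the part that bears pestle_head; the job needs the larger.

How it is judged:
By the outcome, as a careful person would: the job done as asked, in the order asked, and still so for the second after the job is handed in, with the robot touching nothing.
It also fails if it takes over 64 s, if anything falls off the work surface, if the arm or the gripper's body presses on something with over 40 N, if the wrist force passes 120 N, or if a joint passes its speed limit or range.

### The arm

A 6-joint arm with a two-finger parallel gripper is mounted at the origin on the work surface. World frame = base frame: x ahead of the robot, y to its left, z up, the work surface at z = 0. Lengths are in m, angles in degrees, forces in N, time in s.
With the tool pointing down it reaches from about 0.4 to 0.825 m from the base axis. Payload 7 kg.
Tool frame: the origin (TCP) lies at the very end of the fingers, on their centre line; the grasp point (between the pads) lies 19 mm behind it (grasp_offset is the x of the grasp point in the tool frame, in m); x points along the fingers, y is the direction in which the jaws open and shut, and the axes are right-handed (so a half turn about x gives the same grasp; the last joint's range is limited). The gripper opens to 88 mm and grips with 3 to 60 N. Pads are 19 mm wide; open, the fingers measure 130 mm over their backs; the gripper's body (78 mm by 193 mm) begins 47 mm behind the grasp point.
Start: joints at [85.835, 20.546, 0.682, 0, -70.136, -16.507], TCP at [0.238, 0.632, 0.194] pointing down, gripper open.
Joint ranges: [-176.03, 176.03], [-82.01, 121.73], [-58.28, 71.71], [-173.87, 95.51], [-174.79, -0.11], [-173.66, 173.66]. Speed limits (degrees/s): [136.94, 136.94, 172.46, 180, 180, 180].

### API

Orientations are given as [roll, pitch, yaw] about the fixed x, y, z axes, in that order (R = Rz(yaw) Ry(pitch) Rx(roll)).
In Python, from plant import get_obs, snapshot, close_job, grasp_offset gives the robot as it stands.
- The arm moves only by the tool carry_out, never from a script. Its argument "series" is a list that holds one entry, the list of rows, each a list of 6 numbers: the shift along the tool's x, y, z in mm, then the turn, a rotation vector about the tool's x, y, z in degrees. A call has 1 to 10 rows; each row is the pose to reach, as a shift and turn from the pose commanded when the call began, along the tool's axes at that moment; what a row does not reach only later rows make up. A row lasts 1/8 s, in which the tool goes at most 62.5 mm and 10.7 degrees, less where a joint would pass 70% of its speed; a pose out of reach is approached as far as the arm can. A call with a gripper value outside its range is refused whole. "hand" is the gripper's target within -1 to 1 (shut at 1, half-way at 0, fully open at -1), set as the call begins (left out, the last holds). The fingers move at their own pace and stop on an object; the grip force is fixed at half the most. Time passes only in rows, so rows that repeat a pose let the fingers close. It gives the time, the measured TCP pose, the force and the opening at its end, in the units of the state.
- get_obs(): the state, without advancing time (a new reading comes with each control period).
- snapshot(name): name is "scene" or "top"; returns a dict with "color" (400x640x3 uint8, red, green, blue), "fx", "fy", "cx", "cy" (pixels), "dist_coeffs" ([k1, k2, p1, p2, k3] as OpenCV has them; the pictures are not rectified), "eye" and "attitude" of the camera in the world. Camera axes: x right, y down, z forward; pixel columns grow to the right and rows downward; lengths in m; the calibration is good to about 2 mm. A picture is of the moment at which its call begins. There is no depth.
- close_job(): hands the job in, once; it reports no verdict.
The state is a dict: "clock": time; "joint_pos": joint angles; "qvel": joint speeds; "tau": joint torques, N m; "tool_pos": TCP position; "orientation": TCP orientation; "force": force on the tool from outside, world axes, zero at the start; "moment": the same for the moment, N m; "opening": finger opening in m.
Only numpy, scipy, OpenCV 4.12 (cv2) and the standard library are available. Lean on these libraries where they do the work, as an engineer would, in place of code of your own. Each camera call takes 0.05 s, during which the arm holds its last target.

## Working session

There is one attempt and no reset: what is moved stays moved. The work goes in short steps, Python scripts to look and compute and a tool call to move; the robot and the scene stay as the last step left them, time stands still between calls to the robot, and variables do not carry over. Pictures are saved under pics/ and viewed, and the job is handed in when it is done.

Besides the shell and the picture viewer there is one more tool, called after "Request:" in YAML: its name, and indented under it one key for each argument. carry_out: Moves the arm, as the interface text tells. Its arguments: {"type":"object","properties":{"series":{"type":"array","items":{"type":"array","items":{"type":"array","items":{"type":"number"}}}},"hand":{"type":"number"}},"required":["series"]}

```bash
ls; mkdir -p pics; cat > h.py <<'E'
import numpy as np, cv2
from plant import get_obs, snapshot, close_job, grasp_offset
from scipy.spatial.transform import Rotation as R
E
python3 - <<'E'
from h import *
for n in ("scene","top"):
    s=snapshot(n); cv2.imwrite(f"pics/{n}0.png",s["color"][:,:,::-1])
    print(n,{k:v for k,v in s.items() if k!="color"})
print(get_obs(),grasp_offset)
E
```

```text
pics
scene {'fx': 443.4008854162183, 'fy': 443.4008854162183, 'cx': 317.4948247049533, 'cy': 205.19772577989443, 'dist_coeffs': array([-0.10730959,  0.        ,  0.        ,  0.        ,  0.        ]), 'eye': array([0.87067832, 0.63330389, 0.78382406]), 'attitude': array([-131.80446653,   -0.51613324,  145.85935915])}
top {'fx': 453.15405711908517, 'fy': 453.15405711908517, 'cx': 318.20494124031035, 'cy': 198.31268522875732, 'dist_coeffs': array([-0.10182113,  0.        ,  0.        ,  0.        ,  0.        ]), 'eye': array([0.21523658, 0.00768505, 1.17251632]), 'attitude': array([-1.67872409e+02,  1.38778412e-01, -8.51097127e+01])}
{'clock': 0.1, 'joint_pos': array([ 8.58347365e+01,  2.05875442e+01,  6.39250645e-01, -1.76200106e-02,
       -7.01350370e+01, -1.65067711e+01]), 'qvel': array([ 0.08593651, -0.05091912,  0.16368421,  0.04368078,  0.02575884,
        0.03401884]), 'tau': array([-2.03679003e-03, -5.84160805e+01,  2.93752563e+01,  7.01555505e+00,
        1.01738196e-02, -5.52959568e-05]), 'tool_pos': array([0.23814792, 0.63108178, 0.1930161 ]), 'orientation': array([  95.26525708,   89.91503846, -105.41277691]), 'force': array([-0.74649484,  0.05255503, -0.20509588]), 'moment': array([-0.00928906,  0.03183725, -0.05121074]), 'opening': 0.08763398904153324} -0.0188
```

View pics/scene0.png

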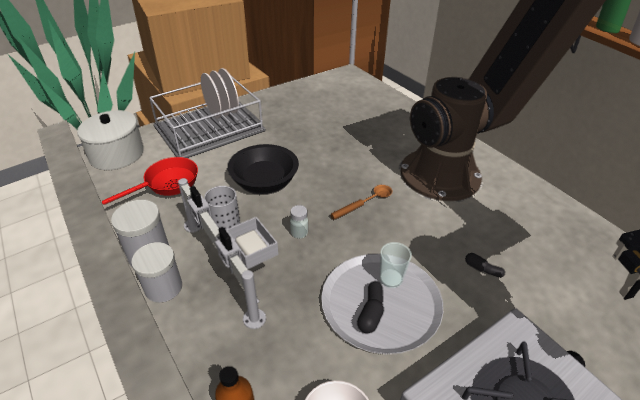

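View pics/top0.png

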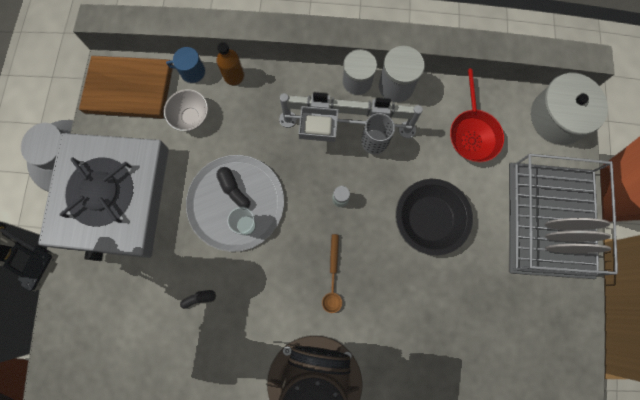

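The top view shows the plate around (236,202) with a large pestle near (233,187) and the tumbler near (242,222). The cobek is at (434,215), the tray at (319,122), the cup at (378,132) and the salt jar at (341,196). 

Pestle candidates are the black bar on the plate at (233,187) and the smaller one on the bench at (198,298). The one on the plate is larger, and the task says it lies on the plate, so it fits. I'll confirm this in enlarged crops.

```bash
cat >> h.py <<'E'
def cam(n):
    s=snapshot(n)
    s["K"]=np.array([[s["fx"],0,s["cx"]],[0,s["fy"],s["cy"]],[0,0,1]])
    s["R"]=R.from_euler("xyz",s["attitude"],degrees=True).as_matrix()
    return s
def ray(s,uv):
    p=cv2.undistortPoints(np.array(uv,float).reshape(-1,1,2),s["K"],s["dist_coeffs"]).reshape(-1,2)
    d=np.c_[p,np.ones(len(p))]@s["R"].T
    return d/np.linalg.norm(d,axis=1,keepdims=True)
def plane(s,uv,z):
    d=ray(s,uv); return s["eye"]+d*((z-s["eye"][2])/d[:,2])[:,None]
def proj(s,P):
    P=(np.atleast_2d(P)-s["eye"])@s["R"]
    return cv2.projectPoints(P,np.zeros(3),np.zeros(3),s["K"],s["dist_coeffs"])[0].reshape(-1,2)
def tri(s1,u1,s2,u2):
    a,b=ray(s1,u1)[0],ray(s2,u2)[0]
    A=np.c_[a,-b]; t=np.linalg.lstsq(A,s2["eye"]-s1["eye"],rcond=None)[0]
    p,q=s1["eye"]+a*t[0],s2["eye"]+b*t[1]
    return (p+q)/2,np.linalg.norm(p-q)
def crop(s,x0,y0,x1,y1,k,f):
    cv2.imwrite(f,cv2.resize(s["color"][y0:y1,x0:x1,::-1],None,fx=k,fy=k,interpolation=cv2.INTER_CUBIC))
E
python3 - <<'E'
from h import *
t=cam("top"); s=cam("scene")
crop(t,170,140,300,260,6,"pics/t_pl.png"); crop(t,270,80,430,170,5,"pics/t_rail.png")
crop(s,160,160,300,340,3,"pics/s_rail.png"); crop(s,310,230,450,360,5,"pics/s_pl.png")
# pestle mask in top
g=t["color"].max(2); 
for s_,roi,h in ((t,(205,150,265,215),.02),):
    x0,y0,x1,y1=roi; m=(s_["color"].max(2)[y0:y1,x0:x1]<75).astype(np.uint8)
    n,l,st,c=cv2.connectedComponentsWithStats(m); i=1+np.argmax(st[1:,4]); print(st[i],c[i]+[x0,y0])
    ys,xs=np.where(l==i); pts=np.c_[xs+x0,ys+y0]; W=plane(s_,pts,.022)[:,:2]
    mu=W.mean(0); u,sv,v=np.linalg.svd(W-mu,full_matrices=False); a=v[0]; pr=(W-mu)@v.T
    print("centroid",mu,"axis",a,"yaw",np.degrees(np.arctan2(a[1],a[0])),pr.min(0),pr.max(0))
    for k in np.arange(-.06,.07,.015):
        q=pr[abs(pr[:,0]-k)<.005]; print(k,q[:,1].min(),q[:,1].max()) if len(q) else 0
# cobek
for nm,uv,z in (("cobek",[434,215],.04),("salt",[341,196],.05),("plate",[236,202],.01),("smallp",[198,298],.02)):
    print(nm,plane(t,uv,z))
E
```

```text
[ 12  17  34  41 618] [232.10517799 187.41747573]
centroid [0.47147636 0.25907932] axis [-0.75717631 -0.65321056] yaw -139.21589598068417 [-0.06296549 -0.02228187] [0.06968241 0.02331262]
-0.06 -0.015381827407797899 0.010930781137830322
-0.045 -0.02163899728350449 0.01772745480791384
-0.03 -0.021412856785558092 0.020856963227334036
-0.015 -0.0188128198328264 0.02249487517606741
0.0 -0.015584597452651321 0.022651134423351982
0.015 -0.013006409209484517 0.01870649232058112
0.03 -0.013419582530082061 0.017400708526906936
0.045 -0.018069003080661616 0.014802480597784502
0.06 -0.017834294533887497 0.00863032719886457
cobek [[ 0.43911736 -0.26699547  0.04      ]]
salt [[ 0.46621806 -0.02615019  0.05      ]]
plate [[0.43570017 0.24631633 0.01      ]]
smallp [[0.18060243 0.31098292 0.02      ]]
```

View pics/t_pl.png

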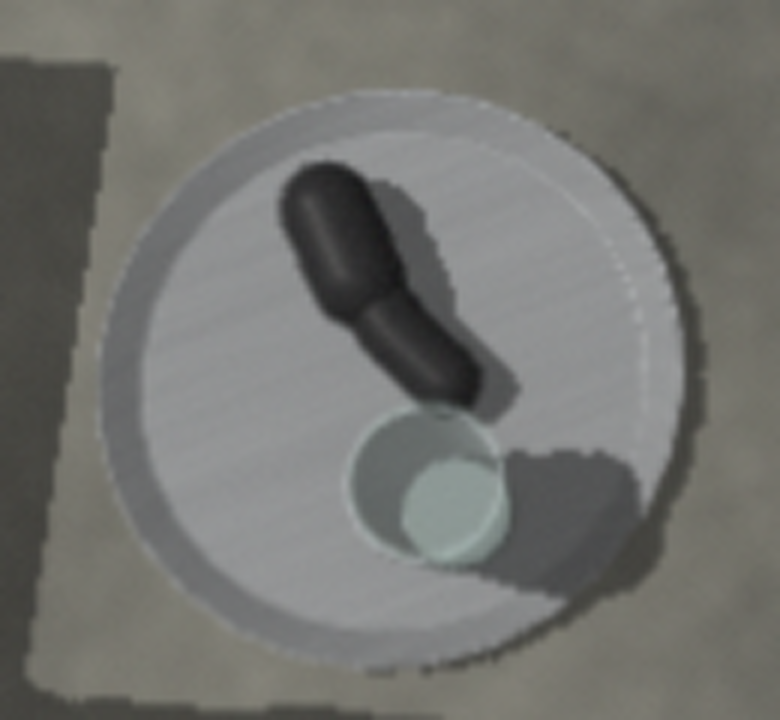

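View pics/t_rail.png

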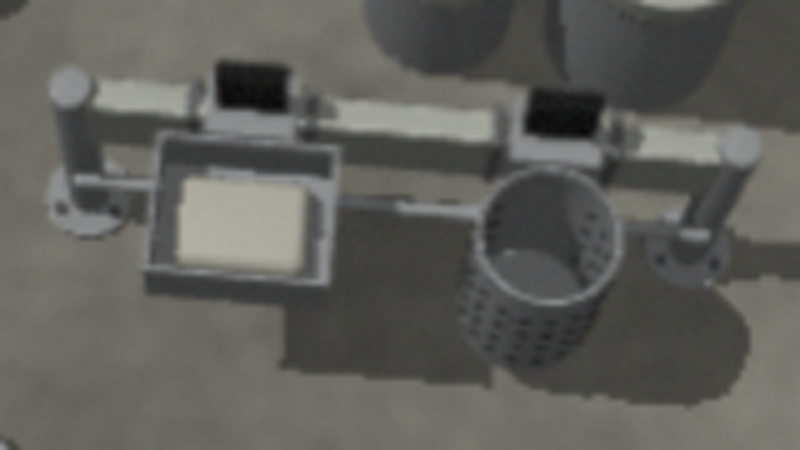

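View pics/s_rail.png

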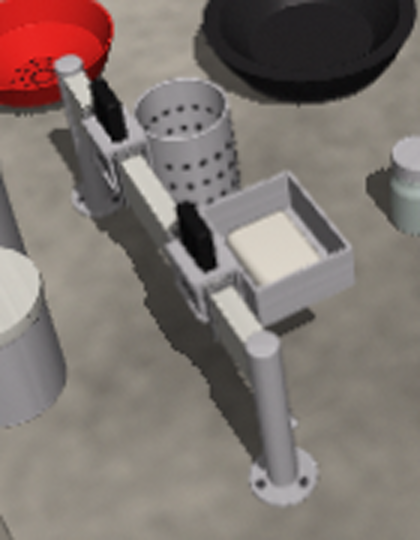

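View pics/s_pl.png

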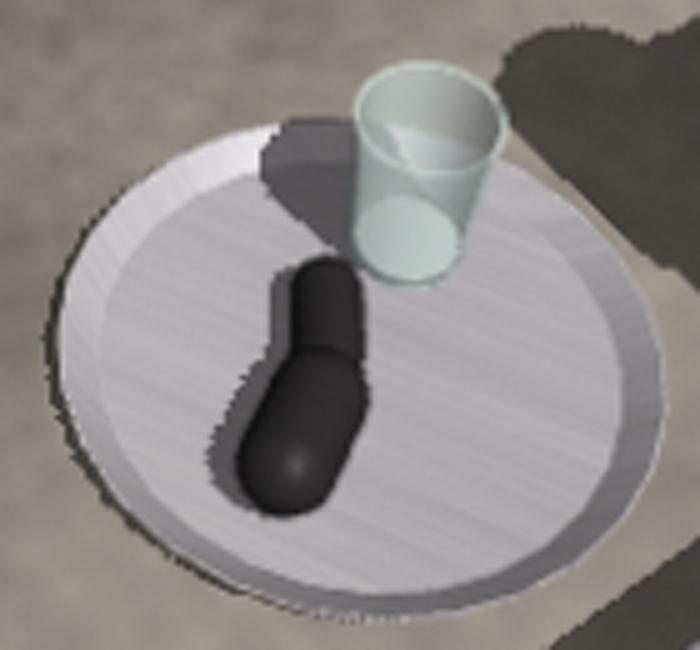

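The crops confirm it: the plate pestle has a thick end at top px ~(225,180) and its handle towards the tumbler. It measures about 132 mm by 42 mm, which is the larger size. The cup is on the rail's -y station and the tray on its +y station. Next I'll measure accurately.

```bash
python3 - <<'E'
from h import *
t=cam("top"); s=cam("scene")
# pestle head axis
x0,y0,x1,y1=205,150,265,215; m=(t["color"].max(2)[y0:y1,x0:x1]<75).astype(np.uint8)
n,l,st,c=cv2.connectedComponentsWithStats(m); i=1+np.argmax(st[1:,4])
ys,xs=np.where(l==i); W=plane(t,np.c_[xs+x0,ys+y0],.025)[:,:2]
a=np.array([-.93,-.36]); a/=np.linalg.norm(a)
for _ in range(5):
    p=np.array([-a[1],a[0]]); k=W@a; tip=k.min()
    mids=[]
    for d in np.arange(.018,.055,.004):
        q=W[abs(k-tip-d)<.004]; mids.append(q.mean(0))
    mids=np.array(mids); u,sv,v=np.linalg.svd(mids-mids.mean(0)); a2=v[0]*np.sign(v[0]@a); a=a2
p=np.array([-a[1],a[0]]);k=W@a;tip=k.min()
w=[np.ptp((W@p)[abs(k-tip-d)<.003]) for d in (.025,.035,.045,.055,.065)]
mm=mids.mean(0); head=mm+a*(tip+.041-mm@a)
print("head",head,"axis",a,"yaw",np.degrees(np.arctan2(a[1],a[0])),"len",np.ptp(k),"w",w)
# rail posts tops
def post(c,f): return [v/f for v in c]
tp=[[270+72/5,80+88/5],[270+740/5,80+147/5]]
sp=[[160+263/3,160+346/3],[160+68/3,160+64/3]]
for A in zip(tp,sp): print("post",tri(t,A[0],s,A[1]), plane(t,A[0],.146)[0])
P=plane(t,tp,.146); print("post dist",np.linalg.norm(P[0]-P[1]))
Ps=plane(s,sp,.146); print("scene posts",Ps,np.linalg.norm(Ps[0]-Ps[1]))
M=(P.mean(0)+Ps.mean(0))/2; yv=(P[0]-P[1]+Ps[0]-Ps[1])[:2]; yv/=np.linalg.norm(yv); xv=np.array([yv[1],-yv[0]])
print("rail mid",M,"x",xv,"yaw",np.degrees(np.arctan2(xv[1],xv[0])))
for nm,sg in (("tray",1),("cup",-1)):
    tab=np.r_[M[:2]+yv*.075*sg,.164]; print(nm,tab, "axis",tab[:2]-.0535*xv)
    cs=[np.r_[tab[:2]+xv*.006*i+yv*.018*j,.18] for i,j in((-1,-1),(-1,1),(1,1),(1,-1))]
    print(" top",proj(t,cs).round(1).tolist()," scene",proj(s,cs).round(1).tolist())
    for v,sv in((t,"t"),(s,"s")):
        q=proj(v,cs); im=cv2.resize(v["color"][:,:,::-1],None,fx=8,fy=8,interpolation=cv2.INTER_CUBIC)
        for e in q: cv2.circle(im,tuple((e*8+4).astype(int)),3,(0,0,255),-1)
        o=(q.mean(0)*8).astype(int); cv2.imwrite(f"pics/tab_{nm}_{sv}.png",im[o[1]-150:o[1]+200,o[0]-190:o[0]+190])
# plate, tumbler
rim=[(170+x/6,140+y/6) for x,y in((405,90),(685,370),(100,370),(390,668),(205,165),(610,165),(190,570))]
Q=plane(t,rim,.014)[:,:2]
def circ(Q):
    A=np.c_[2*Q,np.ones(len(Q))]; z=np.linalg.lstsq(A,(Q**2).sum(1),rcond=None)[0]; return z[:2],np.sqrt(z[2]+z[:2]@z[:2])
print("plate",circ(Q))
rs=[(310+x/5,230+y/5) for x,y in((280,125),(50,340),(665,400),(375,618),(200,560),(560,545))]
print("plate s",circ(plane(s,rs,.014)[:,:2]))
tr=[(170+x/6,140+y/6) for x,y in((345,485),(505,480),(425,402),(425,563))]
print("tumb",circ(plane(t,tr,.089)[:,:2]))
ts=[(310+x/5,230+y/5) for x,y in((353,120),(508,120),(430,60),(430,175))]
print("tumb s",circ(plane(s,ts,.089)[:,:2]))
# cobek rim
for v,roi in((t,(385,165,485,265)),(s,(215,130,310,205))):
    x0,y0,x1,y1=roi; m=(v["color"].max(2)[y0:y1,x0:x1]<60).astype(np.uint8)
    n,l,st,c=cv2.connectedComponentsWithStats(m); i=1+np.argmax(st[1:,4]); print("cobek",st[i],c[i]+[x0,y0],plane(v,c[i]+[x0,y0],.04))
E
cd pics; python3 -c "
import cv2,numpy as np
g=[cv2.imread(f'tab_{n}_{v}.png') for n in('cup','tray') for v in 'ts']
cv2.imwrite('tabs.png',cv2.resize(np.vstack([np.hstack(g[:2]),np.hstack(g[2:])]),(640,590)))"
```

```text
head [0.48713533 0.27313913] axis [-0.85976352 -0.51069237] yaw -149.29004096760343 len 0.12979406981050096 w [np.float64(0.03987456173674471), np.float64(0.03957090682771681), np.float64(0.04080426291941398), np.float64(0.03967916800471816), np.float64(0.037243526280800666)]
post (array([0.68034817, 0.13322866, 0.14328034]), np.float64(0.00011453151940863055)) [0.67907    0.13293031 0.146     ]
post (array([ 0.67798939, -0.19556167,  0.14462697]), np.float64(0.0016758631229550063)) [ 0.67658499 -0.19479408  0.146     ]
post dist 0.32773382066895085
scene posts [[ 0.68119425  0.13530516  0.146     ]
 [ 0.6789164  -0.19467692  0.146     ]] 0.32998993668515386
rail mid [ 0.67894141 -0.03030888  0.146     ] x [ 0.99997378 -0.00724142] yaw -0.41490669375335365
tray [0.67948451 0.04468915 0.164     ] axis [0.62598592 0.04507657]
 top [[327.7, 97.1], [312.6, 95.9], [313.0, 91.2], [328.1, 92.5]]  scene [[223.7, 226.0], [231.7, 237.1], [225.9, 239.6], [218.0, 228.3]]
cup [ 0.6783983  -0.10530691  0.164     ] axis [ 0.6248997 -0.1049195]
 top [[390.9, 102.8], [375.7, 101.4], [376.1, 96.7], [391.2, 98.1]]  scene [[194.6, 185.2], [201.0, 194.2], [195.7, 196.2], [189.4, 187.1]]
plate (array([0.43674988, 0.24604019]), np.float64(0.12831586603615985))
plate s (array([0.43657695, 0.24528916]), np.float64(0.12743212411305013))
tumb (array([0.37654479, 0.21280143]), np.float64(0.03280471231589834))
tumb s (array([0.37666349, 0.21110169]), np.float64(0.032917957981016835))
cobek [  11   14   77   77 4560] [434.14407895 216.75745614] [[ 0.43459576 -0.26751863  0.04      ]]
cobek [  12   14   72   51 2591] [262.84021613 168.71555384] [[ 0.43942896 -0.26087963  0.04      ]]
```

View pics/tabs.png

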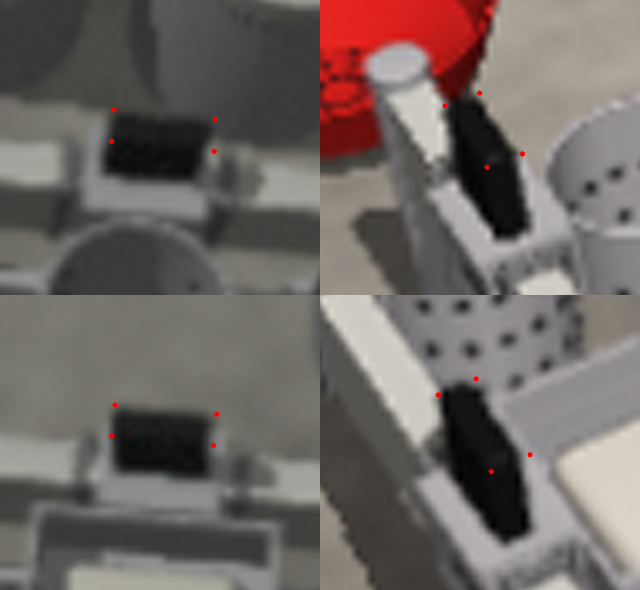

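The checks agree with the sizes given: posts 328–330 mm apart at z≈0.145, plate radius 128 mm, tumbler radius 33 mm and 69 mm from the plate centre, pestle 130×40 mm. The tab predictions land on the black tabs in both views to about 1 px. Next I'll check the canisters behind the rail and the first move.

```bash
cat >> h.py <<'E'
def go(pos,jyaw,o=None,quiet=False):
    """shift(mm)/rotvec(deg) in tool axes to put TCP at pos, tool down, jaw (tool y) along world yaw jyaw (mod 180)"""
    o=o or get_obs(); Rc=R.from_euler("xyz",o["orientation"],degrees=True)
    best=None
    for k in (0,180,-180):
        y=np.radians(jyaw+k); Y=np.array([np.cos(y),np.sin(y),0]); X=np.array([0,0,-1.]); Z=np.cross(X,Y)
        Rt=R.from_matrix(np.c_[X,Y,Z]); rv=(Rc.inv()*Rt).as_rotvec(degrees=True)
        # j6 estimate
        Yc=Rc.as_matrix()[:,1]; dy=rv[0]*-1
        dj1=np.degrees(np.arctan2(pos[1],pos[0]))-o["joint_pos"][0]
        j6=o["joint_pos"][5]+dj1-dy
        r=(np.round(Rc.inv().apply(np.array(pos)-o["tool_pos"])*1000,1),rv.round(1),round(j6,1))
        if best is None or (abs(r[2])<150 and np.linalg.norm(rv)<np.linalg.norm(best[1])): best=r
    print("shift",best[0],"rot",best[1],"j6~",best[2]); return best
def st():
    o=get_obs(); print("t %.2f"%o["clock"],o["tool_pos"].round(4),o["orientation"].round(1),"F",o["force"].round(1),"op",round(o["opening"],4),"q",o["joint_pos"].round(0))
    Yc=R.from_euler("xyz",o["orientation"],degrees=True).as_matrix(); print(" jaw yaw",np.degrees(np.arctan2(Yc[1,1],Yc[0,1])).round(1)," x axis",Yc[:,0].round(3)); return o
E
python3 - <<'E'
from h import *
t=cam("top"); s=cam("scene")
for a,b in(((403,60),(136,218)),((360,65),(154,260))):
    print("can",tri(t,a,s,b))
for p in ((442,272),): pass
o=st()
g=np.array([.4871,.2731])+.005*np.array([-.8598,-.5107]); print(g)
go([*g,.20],-149.3+90); go([*g,.20],-149.3-90)
E
```

```text
can (array([ 0.81040785, -0.15282896,  0.13303617]), np.float64(0.00859577965711981))
can (array([ 0.81104828, -0.04837554,  0.09432963]), np.float64(0.001457841037021592))
t 0.40 [0.2383 0.6314 0.1937] [  98.3   90.  -102.4] F [-0.2 -0.2 -0.2] op 0.0874 q [ 86.  21.   1.  -0. -70. -17.]
 jaw yaw -110.7  x axis [-0. -0. -1.]
[0.482801  0.2705465]
shift [  -6.2  251.3 -356.2] rot [-51.4   0.   -0. ] j6~ -124.5
shift [  -6.2  251.3 -356.2] rot [-51.4   0.   -0. ] j6~ -124.5
```

Request:
carry_out:
  series:
    - [[-2,15,-20,5,0,0],[-3,40,-55,15,0,0],[-4,70,-100,25,0,0],[-5,105,-150,35,0,0],[-6,140,-200,45,0,0],[-6,175,-250,55,0,0],[-6,205,-295,65,0,0],[-6,230,-330,75,0,0],[-6,245,-350,85,0,0],[-6,251,-356,95,0,0]]
  hand: -1

```text
clock: 1.65
tool_pos: [0.4835, 0.2695, 0.2]
orientation: [-27.9, 90.0, 35.9]
force: [-1.2, 0.7, 0.4]
opening: 0.0878
```

```bash
python3 - <<'E'
from h import *
o=st(); go([.4828,.2705,.08],120.7)
E
```

```text
t 1.65 [0.4835 0.2695 0.2   ] [-27.9  90.   35.9] F [-1.2  0.7  0.4] op 0.0878 q [ 49.   9. -14.   0. -67. -76.]
 jaw yaw 153.9  x axis [ 0.  0. -1.]
shift [120.    1.1   0.5] rot [33.2  0.   0. ] j6~ -62.5
```

```bash
sed -i 's/j6=o\["joint_pos"\]\[5\]+dj1-dy/L=np.degrees(np.arcsin(.19\/np.hypot(pos[0],pos[1])));j6=o["joint_pos"][5]-dj1-L+dy/' h.py; python3 - <<'E'
from h import *
go([.4828,.2705,.08],120.7)
E
```

```text
shift [120.    1.1   0.5] rot [33.2  0.   0. ] j6~ -108.6
```

Request:
carry_out:
  series:
    - [[10,1,0,8,0,0],[30,1,0,17,0,0],[55,1,0,26,0,0],[80,1,0,33,0,0],[105,1,0,33.2,0,0],[118,1,0,33.2,0,0],[120,1,0,33.2,0,0],[120,1,0,33.2,0,0]]

```text
clock: 2.65
tool_pos: [0.4823, 0.2718, 0.0806]
orientation: [2.1, 89.9, 33.3]
force: [-0.0, 0.5, 0.7]
opening: 0.0881
```

```bash
python3 - <<'E'
from h import *
o=st(); go([.4828,.2705,.0095],120.7)
t=cam("top"); s=cam("scene"); 
crop(s,310,200,450,330,5,"pics/s1.png"); print(proj(s,[.4828,.2705,.03])-[310,200])
E
```

```text
t 2.65 [0.4823 0.2718 0.0806] [ 2.1 89.9 33.3] F [-0.   0.5  0.7] op 0.0881 q [  50.   15.  -23.    0.  -51. -109.]
 jaw yaw 121.1  x axis [ 0.001  0.001 -1.   ]
shift [71.1 -1.3 -0.3] rot [ 0.4  0.1 -0. ] j6~ -108.7
[[ 62.20622013 112.72556734]]
```

View pics/s1.png

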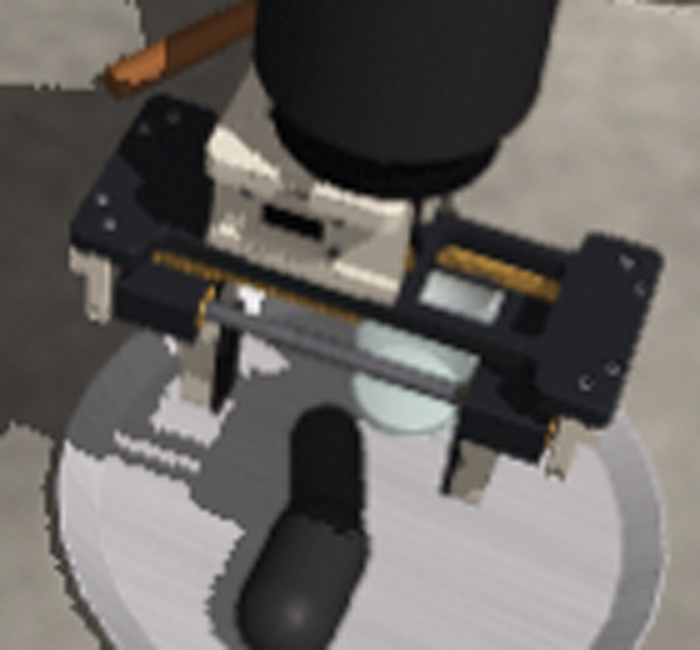

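The fingers, with tips near crop (215,405) and (465,495), straddle the pestle line. Now I'll descend slowly.

Request:
carry_out:
  series:
    - [[8,-1,0,0.4,0,0],[22,-1,0,0.4,0,0],[38,-1,0,0.4,0,0],[52,-1,0,0.4,0,0],[62,-1,0,0.4,0,0],[68,-1,0,0.4,0,0],[70,-1,0,0.4,0,0],[70,-1,0,0.4,0,0]]

```text
clock: 3.75
tool_pos: [0.4825, 0.2707, 0.01]
orientation: [5.0, 90.0, 35.7]
force: [-1.2, -0.4, -0.4]
opening: 0.0876
```

Request:
carry_out:
  series:
    - [[0,0,0,0,0,0],[0,0,0,0,0,0],[0,0,0,0,0,0],[0,0,0,0,0,0],[0,0,0,0,0,0],[0,0,0,0,0,0]]
  hand: 1

```text
clock: 4.5
tool_pos: [0.4824, 0.2705, 0.0099]
orientation: [-161.8, 90.0, -131.1]
force: [-0.3, -0.4, 0.9]
opening: 0.0332
```

```bash
python3 - <<'E'
from h import *
o=st(); 
E
```

```text
t 4.50 [0.4824 0.2705 0.0099] [-161.8   90.  -131.1] F [-0.3 -0.4  0.9] op 0.0332 q [  50.   20.  -28.   -0.  -42. -109.]
 jaw yaw 120.7  x axis [-0. -0. -1.]
```

Request:
carry_out:
  series:
    - [[0,0,0,0,0,0]]

```text
clock: 4.62
tool_pos: [0.4824, 0.2706, 0.0099]
orientation: [-129.3, 90.0, -98.5]
force: [0.4, -1.3, 2.1]
opening: 0.0231
```

```bash
python3 - <<'E'
from h import *
o=st(); s=cam("scene"); t=cam("top"); crop(s,310,200,450,330,5,"pics/s2.png"); crop(t,170,140,300,260,5,"pics/t2.png")
E
```

```text
t 4.62 [0.4824 0.2706 0.0099] [-129.3   90.   -98.5] F [ 0.4 -1.3  2.1] op 0.0231 q [  50.   20.  -28.    0.  -42. -109.]
 jaw yaw 120.7  x axis [-0. -0. -1.]
```

View pics/s2.png

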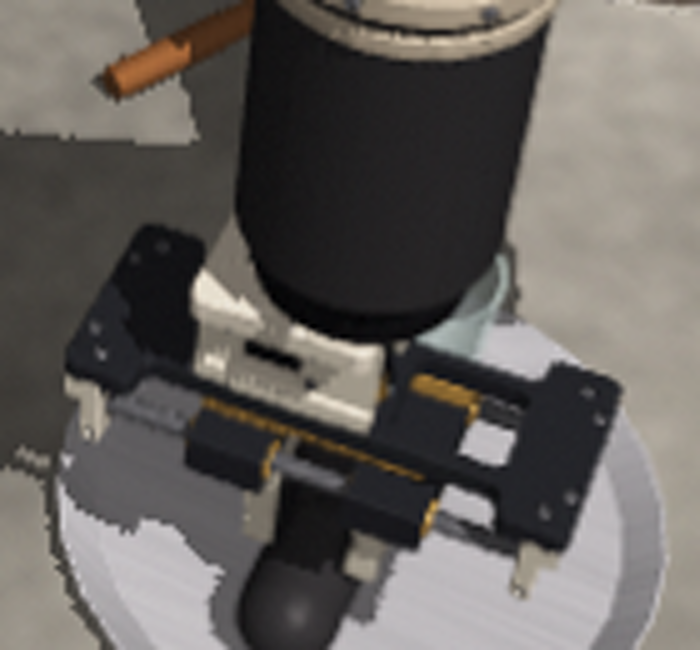

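View pics/t2.png

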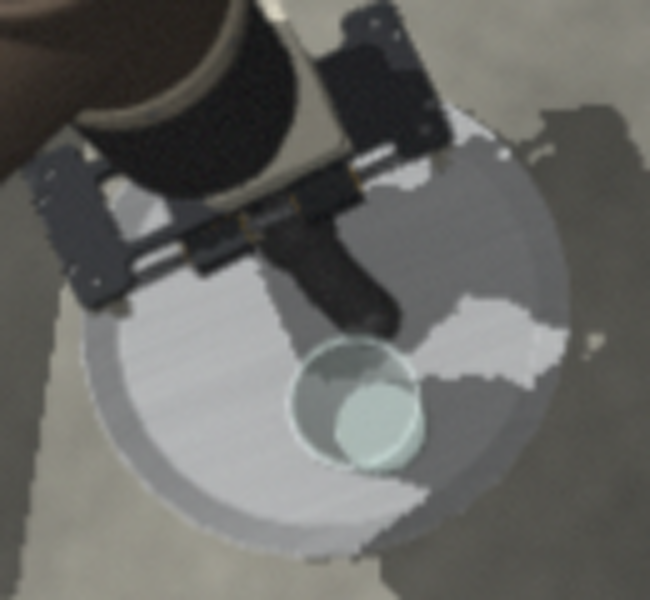

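```bash
python3 - <<'E'
from h import *
o=st(); s=cam("scene"); crop(s,340,250,430,350,6,"pics/s3.png"); t=cam("top"); crop(t,200,150,280,240,6,"pics/t3.png");st()
E
```

```text
t 4.72 [0.483  0.2707 0.0109] [-33.6  89.9  -2.8] F [-4.8 -3.  25.6] op 0.0155 q [  50.   20.  -28.    0.  -42. -109.]
 jaw yaw 120.8  x axis [ 0.001 -0.    -1.   ]
t 4.83 [0.4838 0.2712 0.0125] [-12.6  89.8  18.3] F [-5.3 -2.9 29.1] op 0.0074 q [  50.   20.  -27.    0.  -42. -109.]
 jaw yaw 120.8  x axis [ 0.003  0.001 -1.   ]
```

View pics/s3.png

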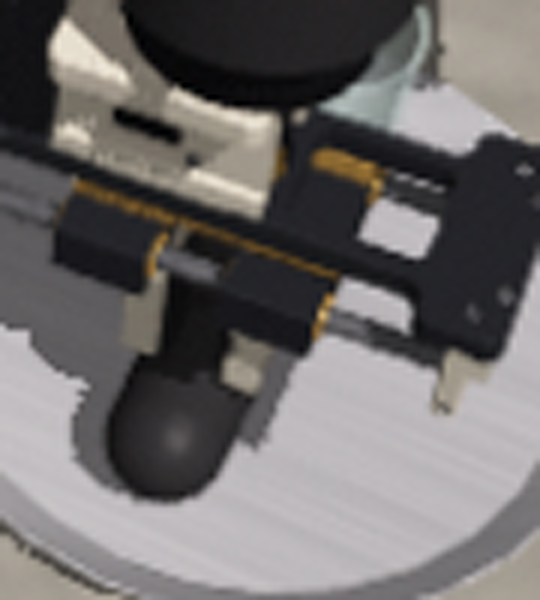

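View pics/t3.png

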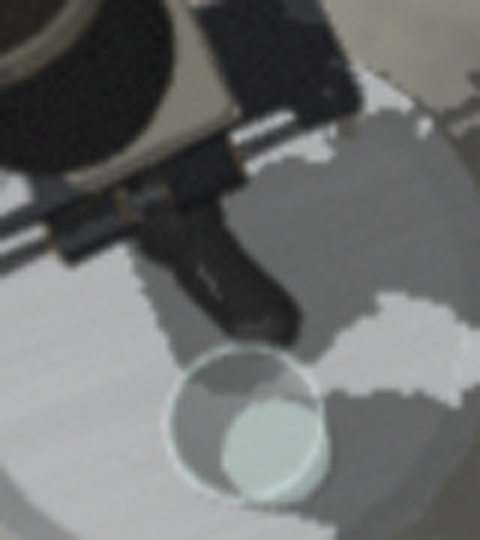

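The grip isn't right: the opening keeps falling below the pestle's width and the tool is being pushed up. I'll reopen now.

Request:
carry_out:
  series:
    - [[0,0,0,0,0,0],[0,0,0,0,0,0],[0,0,0,0,0,0],[0,0,0,0,0,0],[0,0,0,0,0,0],[0,0,0,0,0,0]]
  hand: -1

```text
clock: 5.58
tool_pos: [0.4821, 0.2703, 0.0095]
orientation: [-165.8, 90.0, -135.1]
force: [0.1, -1.0, 0.8]
opening: 0.0615
```

```bash
python3 - <<'E'
from h import *
o=st(); s=cam("scene"); crop(s,330,240,440,350,6,"pics/s4.png"); t=cam("top"); crop(t,180,140,300,250,6,"pics/t4.png");st()
E
```

```text
t 5.58 [0.4821 0.2703 0.0095] [-165.8   90.  -135.1] F [ 0.1 -1.   0.8] op 0.0615 q [  50.   20.  -28.   -0.  -42. -109.]
 jaw yaw 120.7  x axis [-0.001 -0.001 -1.   ]
t 5.67 [0.4822 0.2704 0.0096] [-163.8   90.  -133.1] F [ 0.2 -0.5 -0.7] op 0.0698 q [  50.   20.  -28.   -0.  -42. -109.]
 jaw yaw 120.7  x axis [-0. -0. -1.]
```

View pics/s4.png

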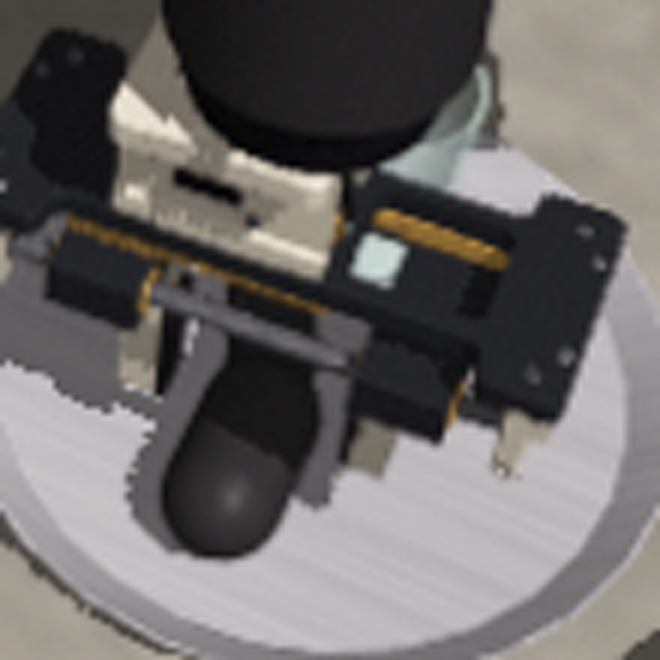

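View pics/t4.png

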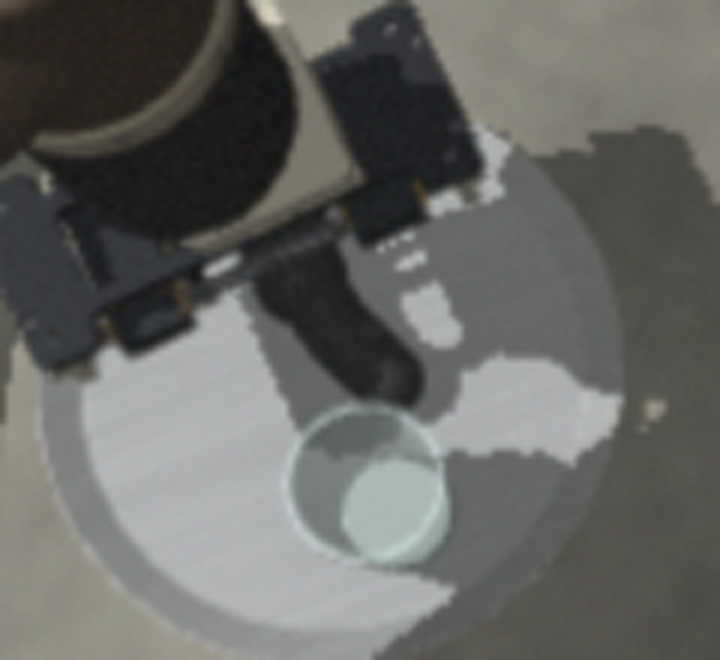

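```bash
python3 - <<'E'
from h import *
o=st(); s=cam("scene");t=cam("top")
y=np.radians(120.7);Y=np.array([np.cos(y),np.sin(y),0]);Z=np.array([-Y[1],Y[0],0])
T=o["tool_pos"]
for z in (0,.01,.02,.03,.04):
  print(z,[proj(s,[*(T+Y*k)[:2],T[2]+z])[0].round(1).tolist() for k in(-.044,.044)])
a=np.array([-.8598,-.5107,0]);h=np.array([.4871,.2731,.025])
for d in(-.041,-.02,0,.016,.088): print(d,proj(s,h+a*d).round(1),proj(t,h+a*d).round(1))
crop(s,330,240,440,350,6,"pics/s5.png"); 
E
```

```text
t 5.67 [0.4822 0.2704 0.0096] [-163.8   90.  -133.1] F [ 0.2 -0.5 -0.7] op 0.0698 q [  50.   20.  -28.   -0.  -42. -109.]
 jaw yaw 120.7  x axis [-0. -0. -1.]
0 [[351.6, 310.7], [391.8, 326.0]]
0.01 [[351.9, 307.9], [392.4, 323.2]]
0.02 [[352.2, 305.0], [393.0, 320.4]]
0.03 [[352.5, 302.1], [393.7, 317.6]]
0.04 [[352.9, 299.2], [394.3, 314.7]]
-0.041 [[363.9 332. ]] [[221.3 167.4]]
-0.02 [[367.7 323.7]] [[224.3 174.3]]
0 [[371.1 316. ]] [[227.3 180.9]]
0.016 [[373.8 310.1]] [[229.7 186.2]]
0.088 [[385.3 284.8]] [[240.7 210.6]]
```

View pics/s5.png

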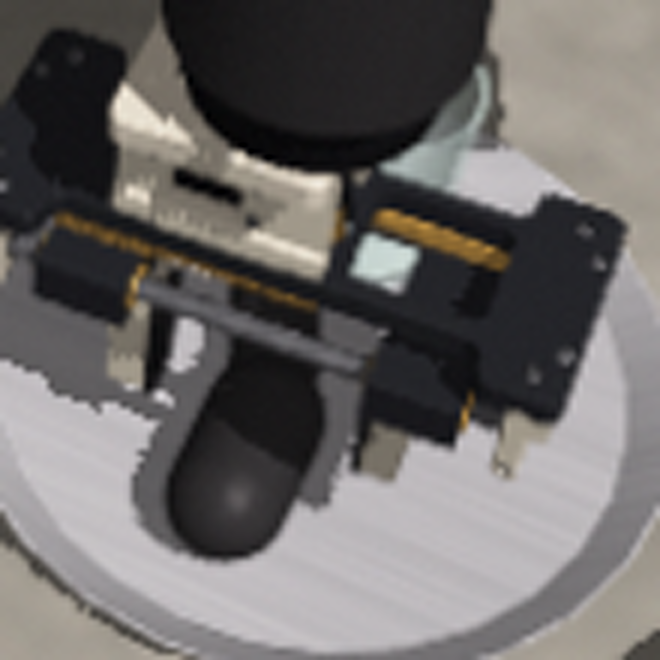

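```bash
python3 - <<'E'
from h import *
s=cam("scene");t=cam("top")
crop(s,300,120,450,340,3.6,"pics/s6.png"); crop(t,160,100,320,260,4.5,"pics/t6.png")
o=get_obs();T=o["tool_pos"]
y=np.radians(120.7);Y=np.array([np.cos(y),np.sin(y),0]);Z=np.array([np.cos(y-np.pi/2),np.sin(y-np.pi/2),0]) # Z toward +x
for i in(-1,1):
  for j in (-1,1):
    P=T+[0,0,.066]+Y*.0965*i+Z*.039*j
    print("Y",i,"Z",j,((proj(s,P)[0]-[300,120])*3.6).round(),((proj(t,P)[0]-[160,100])*4.5).round())
E
```

```text
Y -1 Z -1 [134. 536.] [474. 338.]
Y -1 Z 1 [ 77. 636.] [417. 218.]
Y 1 Z -1 [460. 653.] [157. 486.]
Y 1 Z 1 [420. 766.] [105. 363.]
```

View pics/s6.png

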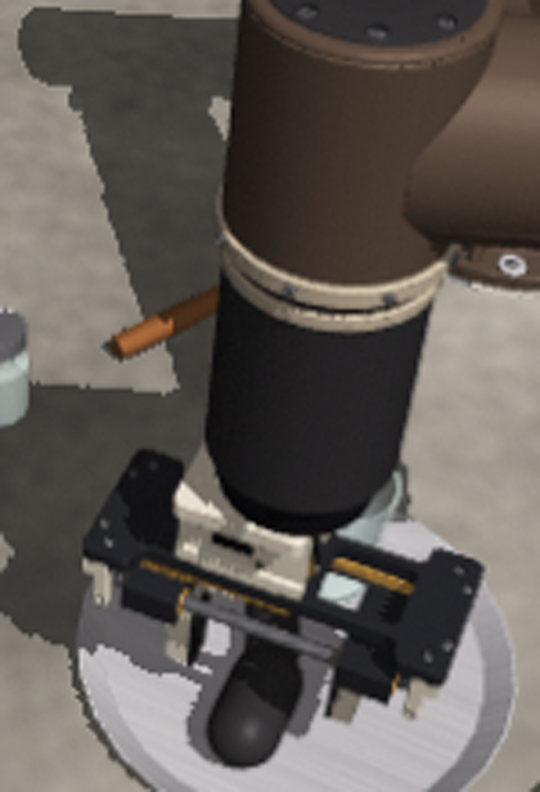

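View pics/t6.png

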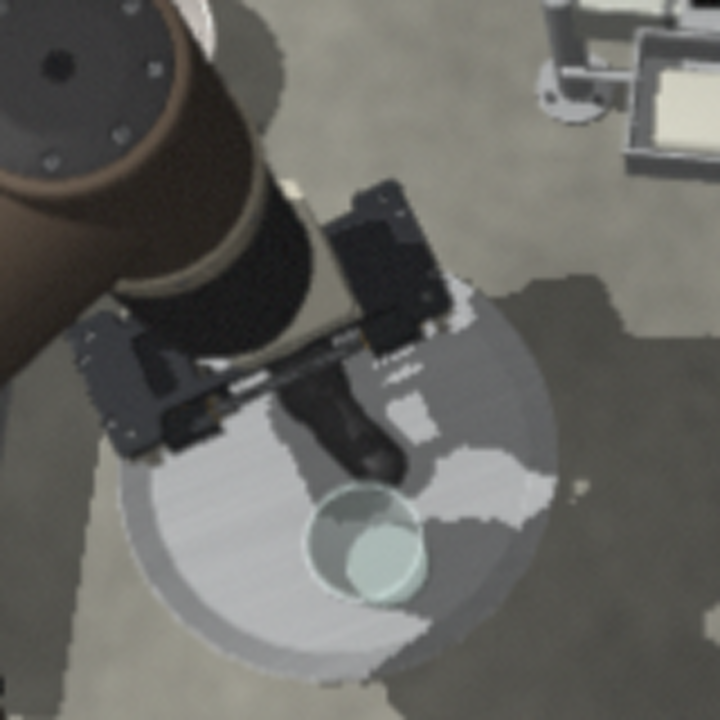

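```bash
python3 - <<'E'
from h import *
s=cam("scene");t=cam("top");T=get_obs()["tool_pos"]
y=np.radians(120.7);Y=np.array([np.cos(y),np.sin(y),0]);Z=np.array([np.cos(y-np.pi/2),np.sin(y-np.pi/2),0])
for nm,a,b in (("+Y-Z",(485,568),(120,458)),("+Y+Z",(452,678),(72,340)),("-Y-Z",(150,452),(448,315)),("-Y+Z",(88,540),(395,182))):
  p,e=tri(s,[300+a[0]/3.6,120+a[1]/3.6],t,[160+b[0]/4.5,100+b[1]/4.5]); d=p-T
  print(nm,p.round(4),"err",e.round(4),"rel Y,Z,up",(d@Y).round(4),(d@Z).round(4),d[2].round(4))
E
```

```text
+Y-Z [0.4    0.3335 0.1487] err 0.0 rel Y,Z,up 0.0961 -0.0387 0.1388
+Y+Z [0.4605 0.3707 0.1453] err 0.0026 rel Y,Z,up 0.0972 0.0324 0.1355
-Y-Z [0.4919 0.1716 0.1459] err 0.0024 rel Y,Z,up -0.09 -0.0423 0.1361
-Y+Z [0.5595 0.2076 0.1528] err 0.0003 rel Y,Z,up -0.0935 0.0342 0.143
```

The images put the fingertips at z≈0.04, about 30 mm above the reported TCP. The body's footprint matches horizontally. That explains the fingers sliding over the top of the pestle. I'll go down in small guarded steps.

Request:
carry_out:
  series:
    - [[0,0,0,0,0,0],[0,0,0,0,0,0],[2,0,0,0,0,0],[4,0,0,0,0,0],[5,0,0,0,0,0],[5,0,0,0,0,0]]
  hand: -1

```text
clock: 6.72
tool_pos: [0.4823, 0.2705, 0.0047]
orientation: [-158.3, 90.0, -127.6]
force: [0.2, 0.9, 0.1]
opening: 0.0872
```

```bash
python3 - <<'E'
from h import *
st();o=get_obs();print(o["moment"],o["tau"])
E
```

```text
t 6.72 [0.4823 0.2705 0.0047] [-158.3   90.  -127.6] F [0.2 0.9 0.1] op 0.0872 q [  50.   21.  -28.    0.  -42. -109.]
 jaw yaw 120.7  x axis [-0. -0. -1.]
[ 0.05521309 -0.1261084   0.0133055 ] [ 5.44076538e-04 -4.93981862e+01  2.05525267e+01  4.87821400e+00
 -6.74727629e-02 -3.22198980e-05]
```

No contact, so I'll continue down.

Request:
carry_out:
  series:
    - [[2,0,0,0,0,0],[4,0,0,0,0,0],[6,0,0,0,0,0],[8,0,0,0,0,0],[10,0,0,0,0,0],[10,0,0,0,0,0]]

```text
clock: 7.48
tool_pos: [0.4823, 0.2705, -0.0053]
orientation: [-164.7, 90.0, -134.0]
force: [0.7, -0.1, 0.2]
opening: 0.0874
```

```bash
python3 - <<'E'
from h import *
st()
s=cam("scene"); crop(s,330,240,440,350,6,"pics/s7.png")
E
```

```text
t 7.47 [ 0.4823  0.2705 -0.0053] [-164.7   90.  -134. ] F [ 0.7 -0.1  0.2] op 0.0874 q [  50.   21.  -28.   -0.  -40. -109.]
 jaw yaw 120.7  x axis [-0. -0. -1.]
```

View pics/s7.png

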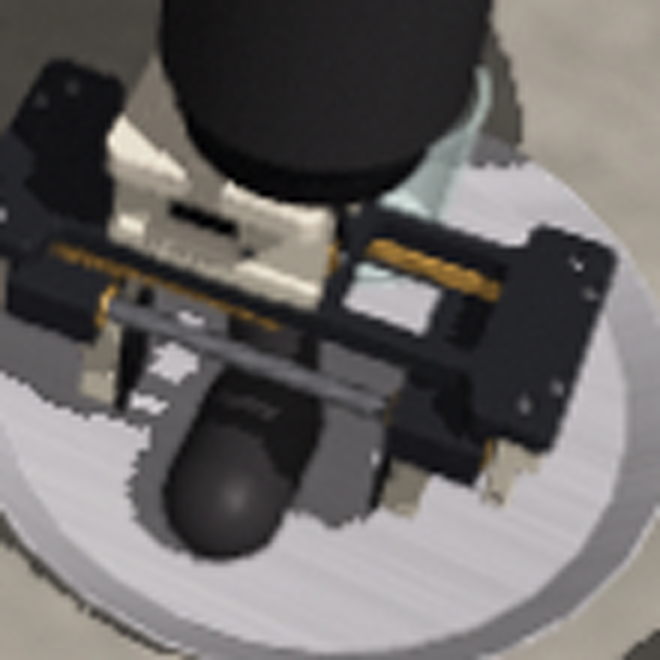

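```bash
python3 - <<'E'
from h import *
s=cam("scene");T=get_obs()["tool_pos"]
y=np.radians(120.7);Y=np.array([np.cos(y),np.sin(y),0]);Z=np.array([np.cos(y-np.pi/2),np.sin(y-np.pi/2),0])
for k in (-.055,.055):
  for z in (0,.01,.02,.03,.04): print(k,z,((proj(s,[*(T+Y*k+Z*.0095)[:2],z])[0]-[330,240])*6).round(0))
E
```

```text
-0.055 0 [ 88. 450.]
-0.055 0.01 [ 90. 433.]
-0.055 0.02 [ 91. 417.]
-0.055 0.03 [ 93. 400.]
-0.055 0.04 [ 95. 382.]
0.055 0 [389. 566.]
0.055 0.01 [393. 550.]
0.055 0.02 [397. 533.]
0.055 0.03 [401. 517.]
0.055 0.04 [405. 500.]
```

Request:
carry_out:
  series:
    - [[2,0,0,0,0,0],[4,0,0,0,0,0],[6,0,0,0,0,0],[8,0,0,0,0,0],[10,0,0,0,0,0],[12,0,0,0,0,0],[13,0,0,0,0,0],[13,0,0,0,0,0]]

```text
clock: 8.57
tool_pos: [0.4824, 0.2705, -0.0182]
orientation: [-160.7, 90.0, -130.0]
force: [-0.4, 1.0, -0.2]
opening: 0.0872
```

```bash
python3 - <<'E'
from h import *
st()
s=cam("scene"); crop(s,330,240,440,350,6,"pics/s8.png")
E
```

```text
t 8.57 [ 0.4824  0.2705 -0.0182] [-160.7   90.  -130. ] F [-0.4  1.  -0.2] op 0.0872 q [  50.   22.  -29.    0.  -39. -109.]
 jaw yaw 120.7  x axis [-0. -0. -1.]
```

View pics/s8.png

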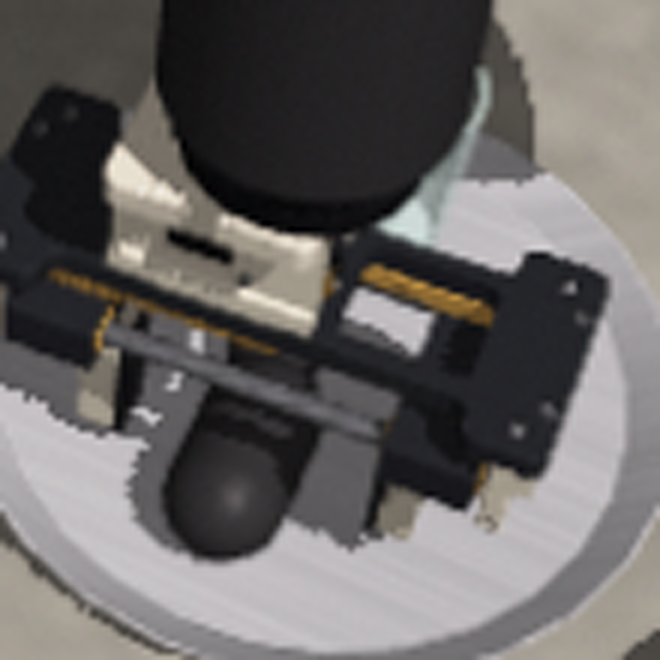

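Request:
carry_out:
  series:
    - [[2,0,0,0,0,0],[4,0,0,0,0,0],[6,0,0,0,0,0],[7,0,0,0,0,0],[7,0,0,0,0,0]]

```text
clock: 9.25
tool_pos: [0.4823, 0.2705, -0.0253]
orientation: [-164.5, 90.0, -133.8]
force: [0.6, 0.2, -0.0]
opening: 0.0875
```

Request:
carry_out:
  series:
    - [[0,0,0,0,0,0],[0,0,0,0,0,0],[0,0,0,0,0,0],[0,0,0,0,0,0],[0,0,0,0,0,0],[0,0,0,0,0,0]]
  hand: 1

```text
clock: 10.0
tool_pos: [0.4824, 0.2706, -0.0251]
orientation: [-79.0, 90.0, -48.2]
force: [-0.7, -0.3, -0.7]
opening: 0.0416
```

Request:
carry_out:
  series:
    - [[0,0,0,0,0,0],[0,0,0,0,0,0]]

```text
clock: 10.25
tool_pos: [0.4824, 0.2705, -0.0251]
orientation: [-140.9, 90.0, -110.2]
force: [-0.7, -0.8, 1.3]
opening: 0.0411
```

The grip now reads 41 mm, which matches the 42 mm bar. Lifting gently.

Request:
carry_out:
  series:
    - [[-3,0,0,0,0,0],[-8,0,0,0,0,0],[-18,0,0,0,0,0],[-32,0,0,0,0,0],[-52,0,0,0,0,0],[-75,0,0,0,0,0],[-100,0,0,0,0,0],[-122,0,0,0,0,0],[-135,0,0,0,0,0],[-140,0,0,0,0,0]]

```text
clock: 11.5
tool_pos: [0.4825, 0.2708, 0.1159]
orientation: [23.7, 89.9, 54.4]
force: [1.0, 0.0, -4.6]
opening: 0.0412
```

```bash
python3 - <<'E'
from h import *
o=st()
s=cam("scene"); t=cam("top");crop(s,270,100,470,340,2.5,"pics/s9.png");crop(t,160,100,300,260,4,"pics/t9.png")
# cobek rim circle fit from top mask contour
for v,roi in((t,(385,165,490,265)),(s,(215,130,310,205))):
    x0,y0,x1,y1=roi; m=(v["color"].max(2)[y0:y1,x0:x1]<75).astype(np.uint8)
    c=max(cv2.findContours(m,cv2.RETR_EXTERNAL,cv2.CHAIN_APPROX_NONE)[0],key=len); e=cv2.fitEllipse(c); print(e,c.reshape(-1,2).min(0)+[x0,y0],c.reshape(-1,2).max(0)+[x0,y0])
crop(t,380,160,490,270,5,"pics/t_cob.png"); crop(s,215,130,310,205,6,"pics/s_cob.png")
E
```

```text
t 11.50 [0.4825 0.2708 0.1159] [23.7 89.9 54.4] F [ 1.   0.  -4.6] op 0.0412 q [  50.   13.  -21.   -0.  -56. -109.]
 jaw yaw 120.7  x axis [ 0.001  0.001 -1.   ]
((49.21276092529297, 51.816436767578125), (73.25994873046875, 77.7930908203125), 131.8291473388672) [396 179] [472 255]
((47.34102249145508, 38.42417907714844), (49.05073928833008, 69.67950439453125), 83.60678100585938) [227 144] [298 194]
```

View pics/s9.png

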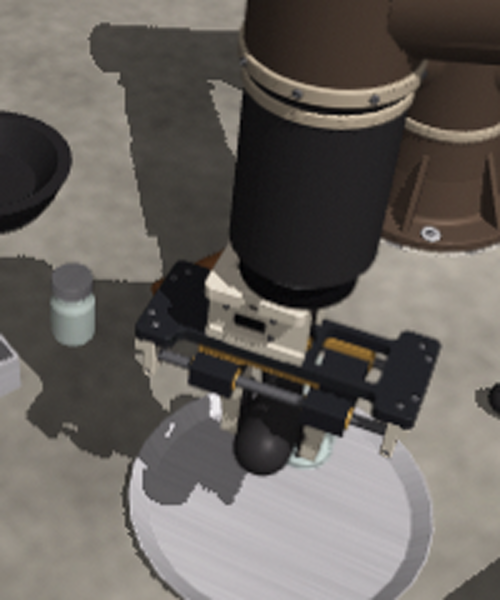

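View pics/t_cob.png

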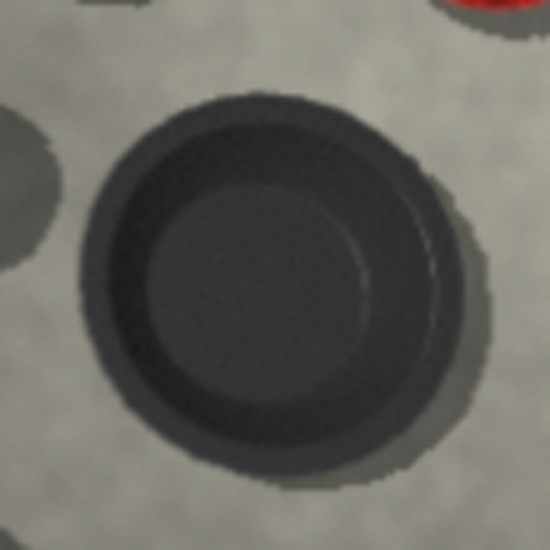

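View pics/s_cob.png

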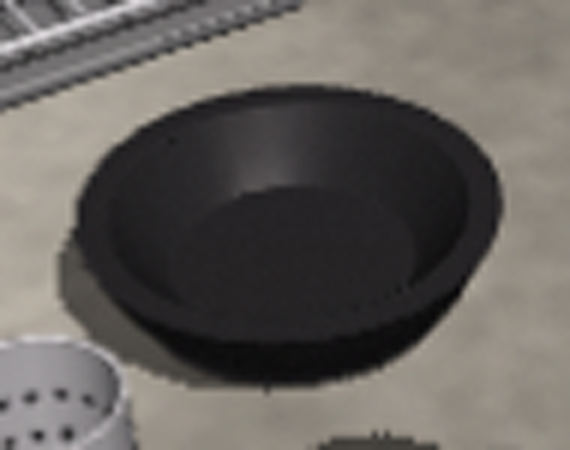

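```bash
python3 - <<'E'
from h import *
s=cam("scene"); t=cam("top")
f=lambda P:[(380+x/5,160+y/5) for x,y in P]
def C(P,z):
  a=plane(t,f(P),z)[:,:2]; print(z,a.round(4).tolist(),((a[0]+a[1]+a[2]+a[3])/4).round(4),np.linalg.norm(a[0]-a[1])/2,np.linalg.norm(a[2]-a[3])/2)
C([(80,284),(463,284),(271,93),(271,475)],.05)
C([(107,284),(440,284),(273,122),(273,445)],.05)
C([(147,293),(368,293),(257,182),(257,405)],.018)
g=lambda P:[(215+x/6,130+y/6) for x,y in P]
a=plane(s,g([(78,215),(502,200),(300,85),(280,340)]),.05)[:,:2];print(a.round(4),a.mean(0))
a=plane(s,g([(160,270),(418,255),(290,187)]),.018);print(a)
E
```

```text
0.05 [[0.4245, -0.1683], [0.4407, -0.364], [0.5323, -0.2621], [0.3361, -0.2687]] [ 0.4334 -0.2658] 0.09815354270117642 0.0981547339481051
0.05 [[0.4256, -0.182], [0.4397, -0.3521], [0.517, -0.2636], [0.3512, -0.2691]] [ 0.4334 -0.2667] 0.08533375869205131 0.08298196202379862
0.018 [[0.4286, -0.2084], [0.4382, -0.3242], [0.4925, -0.2638], [0.375, -0.268]] [ 0.4336 -0.2661] 0.05811394190557068 0.05877098569942606
[[ 0.5192 -0.3141]
 [ 0.3503 -0.2155]
 [ 0.3822 -0.3505]
 [ 0.4852 -0.1826]] [ 0.4342204  -0.26565733]
[[ 0.49040019 -0.29473925  0.018     ]
 [ 0.3838326  -0.23759941  0.018     ]
 [ 0.40785119 -0.31858524  0.018     ]]
```

```bash
python3 - <<'E'
from h import *
go([.447,-.2525,.116],120.7)
E
```

```text
shift [  -1.5 -431.5 -297. ] rot [ 0.  -0.1  0. ] j6~ -51.5
```

Request:
carry_out:
  series:
    - [[0,-6,-4,0,0,0],[0,-20,-14,0,0,0],[0,-43,-30,0,0,0],[0,-73,-50,0,0,0],[0,-103,-71,0,0,0],[0,-133,-92,0,0,0],[0,-163,-112,0,0,0],[0,-193,-133,0,0,0],[0,-223,-153,0,0,0],[0,-253,-174,0,0,0]]

```text
clock: 12.95
tool_pos: [0.4608, -0.0383, 0.115]
orientation: [-7.6, 90.0, 23.1]
force: [0.3, -0.1, -5.2]
opening: 0.0415
```

Request:
carry_out:
  series:
    - [[0,-30,-21,0,0,0],[0,-60,-41,0,0,0],[0,-90,-62,0,0,0],[0,-118,-81,0,0,0],[0,-142,-98,0,0,0],[0,-160,-110,0,0,0],[0,-172,-118,0,0,0],[0,-178,-123,0,0,0],[0,-178,-123,0,0,0]]

```text
clock: 14.08
tool_pos: [0.4469, -0.2519, 0.1148]
orientation: [103.9, 90.0, 134.6]
force: [1.0, 0.1, -5.1]
opening: 0.0415
```

```bash
python3 - <<'E'
from h import *
st();go([.447,-.2525,.02],120.7)
s=cam("scene"); t=cam("top");crop(s,200,60,340,220,4,"pics/s10.png");crop(t,360,140,500,270,4,"pics/t10.png")
E
```

```text
t 14.07 [ 0.4469 -0.2519  0.1148] [103.9  90.  134.6] F [ 1.   0.1 -5.1] op 0.0415 q [ -7.   9. -26.  -0. -55. -52.]
 jaw yaw 120.7  x axis [-0.  0. -1.]
shift [94.8 -0.6 -0.2] rot [-0. -0. -0.] j6~ -51.6
```

View pics/s10.png

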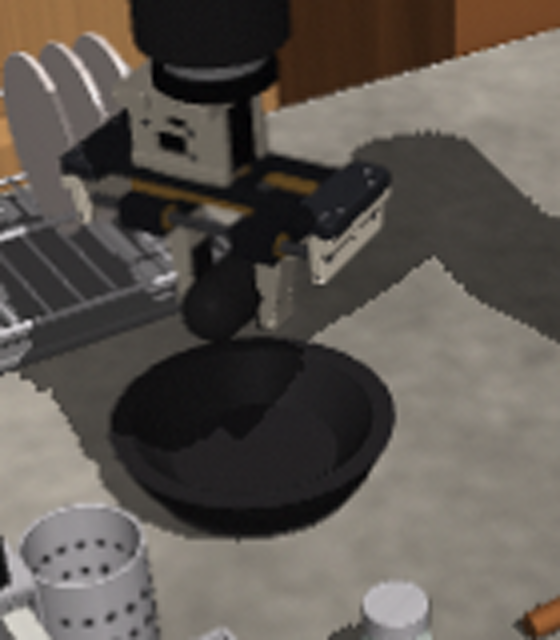

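View pics/t10.png

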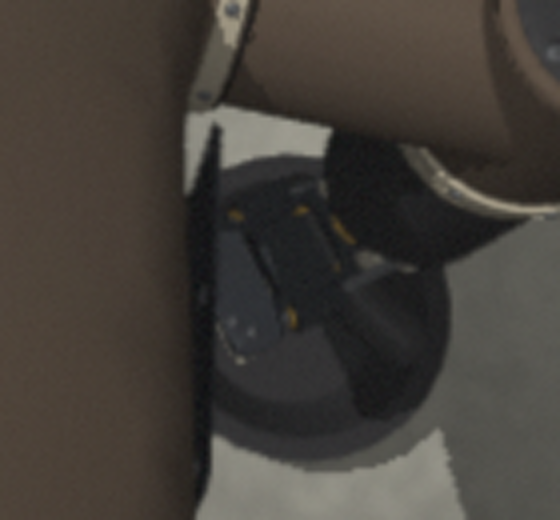

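Request:
carry_out:
  series:
    - [[5,-0.5,0,0,0,0],[18,-0.5,0,0,0,0],[36,-0.5,0,0,0,0],[56,-0.5,0,0,0,0],[76,-0.5,0,0,0,0],[92,-0.5,0,0,0,0],[103,-0.5,0,0,0,0],[110,-0.5,0,0,0,0],[114,-0.5,0,0,0,0],[114,-0.5,0,0,0,0]]

```text
clock: 15.42
tool_pos: [0.4477, -0.2521, 0.0009]
orientation: [-55.9, 90.0, -25.2]
force: [-0.1, 1.0, -4.9]
opening: 0.0408
```

Request:
carry_out:
  series:
    - [[2,0,0,0,0,0],[4,0,0,0,0,0],[6,0,0,0,0,0],[8,0,0,0,0,0],[9,0,0,0,0,0],[9,0,0,0,0,0]]

```text
clock: 16.18
tool_pos: [0.4475, -0.2521, -0.0082]
orientation: [142.0, 90.0, 172.8]
force: [0.5, 0.5, -5.3]
opening: 0.0416
```

Request:
carry_out:
  series:
    - [[1,0,0,0,0,0],[2,0,0,0,0,0],[2,0,0,0,0,0]]

```text
clock: 16.55
tool_pos: [0.4475, -0.2521, -0.0102]
orientation: [139.0, 90.0, 169.8]
force: [-0.6, 0.8, -5.4]
opening: 0.0412
```

Request:
carry_out:
  series:
    - [[0.5,0,0,0,0,0],[1,0,0,0,0,0],[1,0,0,0,0,0]]

```text
clock: 16.92
tool_pos: [0.4477, -0.2521, -0.011]
orientation: [-41.5, 90.0, -10.7]
force: [0.2, 1.7, -2.8]
opening: 0.0413
```

Contact is beginning at the predicted height. One more millimetre, then a partial release.

Request:
carry_out:
  series:
    - [[0.5,0,0,0,0,0],[1,0,0,0,0,0],[1,0,0,0,0,0]]

```text
clock: 17.3
tool_pos: [0.4478, -0.2521, -0.0112]
orientation: [-53.3, 90.0, -22.5]
force: [-2.3, 3.4, 8.9]
opening: 0.0413
```

Request:
carry_out:
  series:
    - [[0,0,0,0,0,0],[0,0,0,0,0,0],[0,0,0,0,0,0],[0,0,0,0,0,0]]
  hand: -0.3

```text
clock: 17.8
tool_pos: [0.4476, -0.2522, -0.0122]
orientation: [-103.1, 90.0, -72.4]
force: [-0.1, 0.2, -0.5]
opening: 0.0569
```

```bash
python3 - <<'E'
from h import *
st()
s=cam("scene"); crop(s,200,60,340,220,4,"pics/s11.png")
E
```

```text
t 17.80 [ 0.4476 -0.2522 -0.0122] [-103.1   90.   -72.4] F [-0.1  0.2 -0.5] op 0.0569 q [ -7.  19. -34.   0. -37. -52.]
 jaw yaw 120.7  x axis [ 0. -0. -1.]
```

View pics/s11.png

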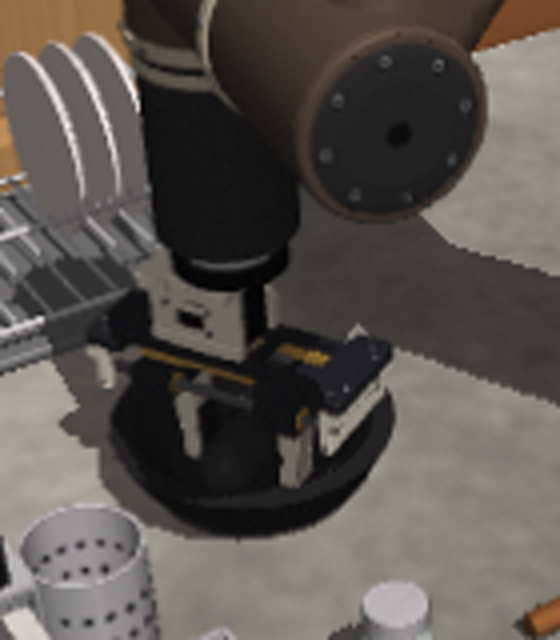

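Released; the pestle rests in the bowl. Lifting out.

Request:
carry_out:
  series:
    - [[-5,0,0,0,0,0],[-15,0,0,0,0,0],[-35,0,0,0,0,0],[-65,0,0,0,0,0],[-100,0,0,0,0,0],[-135,0,0,0,0,0],[-165,0,0,0,0,0],[-187,0,0,0,0,0],[-198,0,0,0,0,0],[-202,0,0,0,0,0]]

```text
clock: 19.1
tool_pos: [0.4475, -0.2521, 0.1904]
orientation: [-30.1, 90.0, 0.6]
force: [-1.2, -0.1, -0.6]
opening: 0.0569
```

```bash
python3 - <<'E'
from h import *
st(); go([.678,-.105,.19],179.6)
s=cam("scene"); t=cam("top");crop(s,200,60,340,220,4,"pics/s12.png");crop(t,360,80,500,270,4,"pics/t12.png")
E
```

```text
t 19.10 [ 0.4475 -0.2521  0.1904] [-30.1  90.    0.6] F [-1.2 -0.1 -0.6] op 0.0569 q [ -7.   5. -20.  -0. -65. -52.]
 jaw yaw 120.7  x axis [ 0.001  0.    -1.   ]
shift [  0.6   8.7 273.2] rot [-58.9   0.    0. ] j6~ -7.7
```

View pics/s12.png

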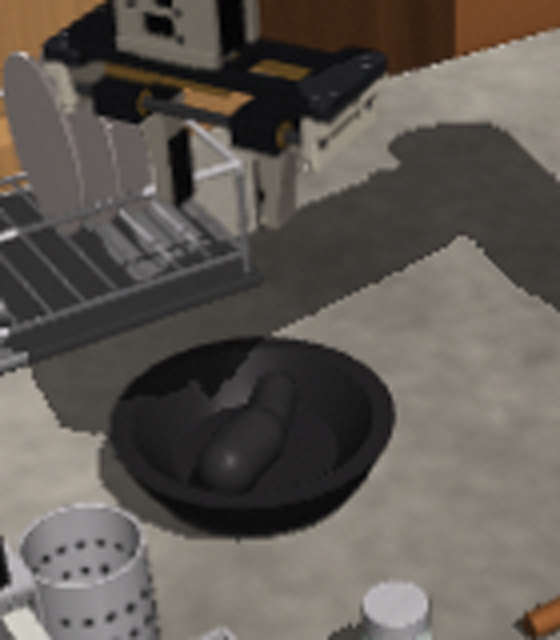

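The picture shows the pestle lying in the cobek, its head at crop (230,460). Next is the cup tab.

Request:
carry_out:
  series:
    - [[0,0,8,-4,0,0],[0,1,30,-12,0,0],[0,2,65,-21,0,0],[0,3,105,-30,0,0],[0,5,150,-39,0,0],[0,6,195,-47,0,0],[0,7,232,-54,0,0],[0,8,258,-58,0,0],[0,9,270,-59,0,0],[0,9,273,-59,0,0]]

```text
clock: 20.45
tool_pos: [0.6773, -0.1047, 0.1887]
orientation: [93.1, 89.9, -177.2]
force: [0.2, -0.5, 1.0]
opening: 0.0573
```

```bash
python3 - <<'E'
from h import *
o=st(); go([.678,-.105,.117],179.6)
s=cam("scene"); t=cam("top");crop(s,140,100,280,240,5,"pics/s13.png");crop(t,330,40,450,160,5,"pics/t13.png")
T=o["tool_pos"]
for k in(-.04,.04):
  for z in (.19,.21,.225,.24): print(k,z,((proj(s,[T[0]+k,T[1]+.0095,z])[0]-[140,100])*5).round())
E
```

```text
t 20.45 [ 0.6773 -0.1047  0.1887] [  93.1   89.9 -177.2] F [ 0.2 -0.5  1. ] op 0.0573 q [  7.  22.   2.  -0. -70.  -8.]
 jaw yaw 179.7  x axis [-0.002 -0.    -1.   ]
shift [71.7 -0.8 -0.3] rot [ 0.1 -0.  -0.1] j6~ -7.7
-0.04 0.19 [370. 414.]
-0.04 0.21 [363. 377.]
-0.04 0.225 [358. 348.]
-0.04 0.24 [353. 319.]
0.04 0.19 [193. 481.]
0.04 0.21 [184. 444.]
0.04 0.225 [176. 415.]
0.04 0.24 [169. 386.]
```

View pics/s13.png

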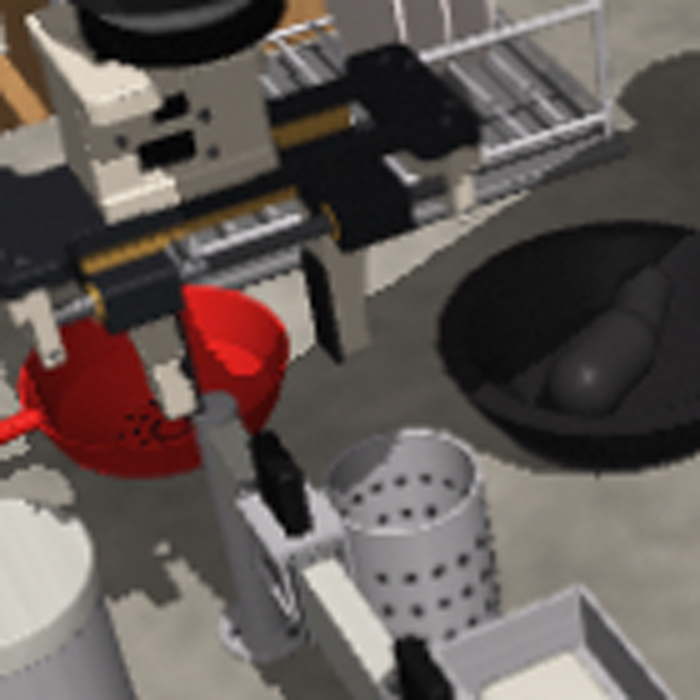

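View pics/t13.png

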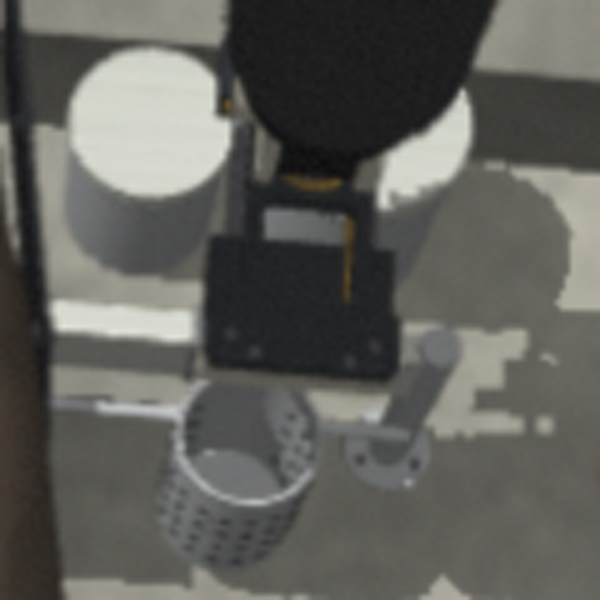

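The fingertips project at z≈0.222 against 0.189 reported, so the +34 mm offset is confirmed here too. The grip straddles the cup tab at crop (280,480). Descending.

Request:
carry_out:
  series:
    - [[5,-0.8,0,0,0,0],[16,-0.8,0,0,0,0],[30,-0.8,0,0,0,0],[44,-0.8,0,0,0,0],[56,-0.8,0,0,0,0],[64,-0.8,0,0,0,0],[69,-0.8,0,0,0,0],[71,-0.8,0,0,0,0],[71,-0.8,0,0,0,0]]

```text
clock: 21.68
tool_pos: [0.6786, -0.1049, 0.1191]
orientation: [-97.2, 90.0, -7.4]
force: [0.2, 0.3, 0.0]
opening: 0.0572
```

```bash
python3 - <<'E'
from h import *
o=st()
s=cam("scene"); crop(s,140,120,280,260,5,"pics/s14.png")
E
```

```text
t 21.68 [ 0.6786 -0.1049  0.1191] [-97.2  90.   -7.4] F [0.2 0.3 0. ] op 0.0572 q [  7.  24.  -3.   0. -62.  -8.]
 jaw yaw 179.7  x axis [ 0. -0. -1.]
```

View pics/s14.png

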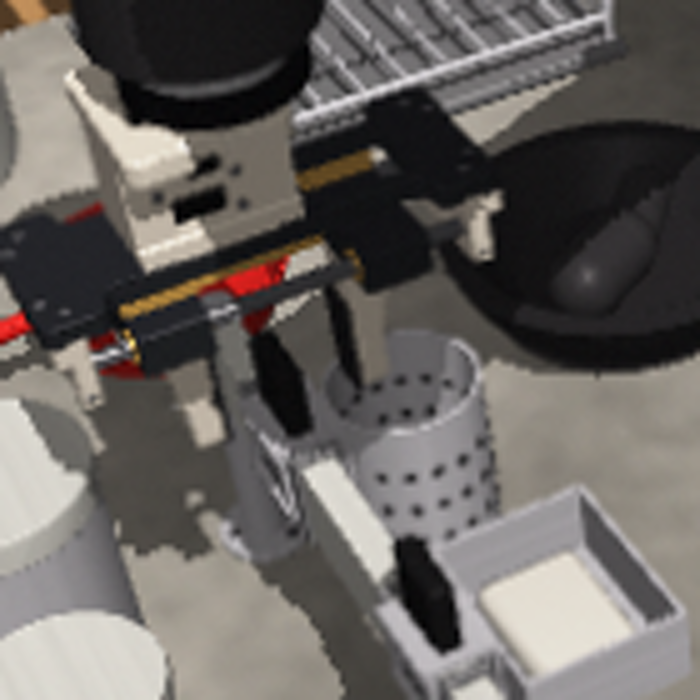

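Request:
carry_out:
  series:
    - [[0,0,0,0,0,0],[0,0,0,0,0,0],[0,0,0,0,0,0],[0,0,0,0,0,0],[0,0,0,0,0,0],[0,0,0,0,0,0],[0,0,0,0,0,0]]
  hand: 1

```text
clock: 22.6
tool_pos: [0.6783, -0.1049, 0.1188]
orientation: [90.4, 90.0, -179.9]
force: [-0.9, -0.7, 0.5]
opening: 0.0116
```

```bash
python3 - <<'E'
from h import *
o=st();print(o["moment"])
s=cam("scene"); crop(s,140,120,280,260,5,"pics/s15.png")
E
```

```text
t 22.60 [ 0.6783 -0.1049  0.1188] [  90.4   90.  -179.9] F [-0.9 -0.7  0.5] op 0.0116 q [  7.  24.  -3.  -0. -62.  -8.]
 jaw yaw 179.7  x axis [-0. -0. -1.]
[ 0.10827556  0.0796993  -0.00438045]
```

View pics/s15.png

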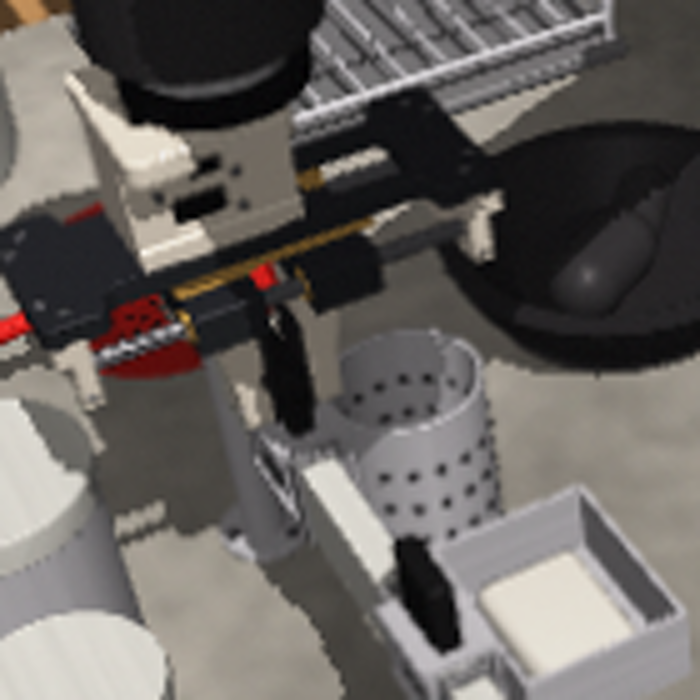

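The tab is gripped at 11.6 mm (12 expected) with almost no side force. Pulling straight up slowly.

Request:
carry_out:
  series:
    - [[-1,0,0,0,0,0],[-2,0,0,0,0,0],[-3,0,0,0,0,0],[-4,0,0,0,0,0],[-5,0,0,0,0,0],[-6,0,0,0,0,0],[-7,0,0,0,0,0],[-8,0,0,0,0,0],[-9,0,0,0,0,0],[-10,0,0,0,0,0]]

```text
clock: 23.9
tool_pos: [0.6788, -0.105, 0.1295]
orientation: [-100.4, 89.9, -10.7]
force: [0.7, 0.1, -0.5]
opening: 0.0118
```

```bash
python3 - <<'E'
from h import *
o=st();print(o["moment"])
E
```

```text
t 23.90 [ 0.6788 -0.105   0.1295] [-100.4   89.9  -10.7] F [ 0.7  0.1 -0.5] op 0.0118 q [  7.  24.  -3.   0. -63.  -8.]
 jaw yaw 179.7  x axis [ 0.001 -0.    -1.   ]
[ 0.0487706  -0.66844915 -0.0321862 ]
```

```bash
python3 - <<'E'
from h import *
s=cam("scene"); crop(s,140,120,280,260,5,"pics/s16.png"); o=st(); print(o["moment"])
t=cam("top");crop(t,330,40,450,160,5,"pics/t16.png")
E
```

```text
t 23.95 [ 0.6788 -0.105   0.1296] [-102.8   89.9  -13. ] F [ 1.5 -0.3  0.2] op 0.0117 q [  7.  24.  -3.   0. -63.  -8.]
 jaw yaw 179.7  x axis [ 0.001 -0.    -1.   ]
[ 0.00659925 -0.70286448  0.01818688]
```

View pics/s16.png

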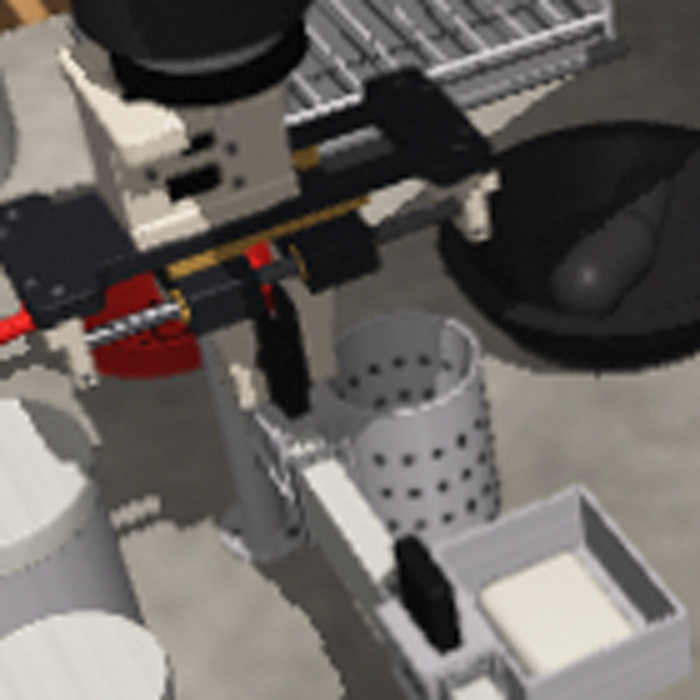

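The cup rose with the tab: its rim top went from crop row 330 to 313, which is about 10 mm, and the hanger is past the catch. Continuing straight up.

Request:
carry_out:
  series:
    - [[-2,0,0,0,0,0],[-4,0,0,0,0,0],[-6,0,0,0,0,0],[-9,0,0,0,0,0],[-12,0,0,0,0,0],[-16,0,0,0,0,0],[-20,0,0,0,0,0],[-24,0,0,0,0,0],[-28,0,0,0,0,0],[-32,0,0,0,0,0]]

```text
clock: 25.25
tool_pos: [0.6784, -0.1049, 0.1611]
orientation: [97.9, 90.0, -172.4]
force: [-0.5, -0.2, -2.3]
opening: 0.0119
```

Request:
carry_out:
  series:
    - [[-5,0,0,0,0,0],[-10,0,0,0,0,0],[-16,0,0,0,0,0],[-24,0,0,0,0,0],[-34,0,0,0,0,0],[-46,0,0,0,0,0],[-58,0,0,0,0,0],[-68,0,0,0,0,0],[-76,0,0,0,0,0],[-80,0,0,0,0,0]]

```text
clock: 26.5
tool_pos: [0.6785, -0.1049, 0.2414]
orientation: [-80.8, 90.0, 9.0]
force: [-0.9, -0.1, -2.7]
opening: 0.0118
```

```bash
python3 - <<'E'
from h import *
s=cam("scene"); crop(s,140,60,290,240,4,"pics/s17.png"); o=st(); print(o["moment"])
t=cam("top");crop(t,310,20,450,160,5,"pics/t17.png")
E
```

```text
t 26.55 [ 0.6786 -0.1049  0.2417] [-90.8  90.   -1.1] F [ 0.2 -0.4 -2.4] op 0.0115 q [  7.  20.   7.   0. -76.  -8.]
 jaw yaw 179.7  x axis [ 0.001 -0.    -1.   ]
[ 0.0876779  -0.1767586  -0.00020601]
```

View pics/s17.png

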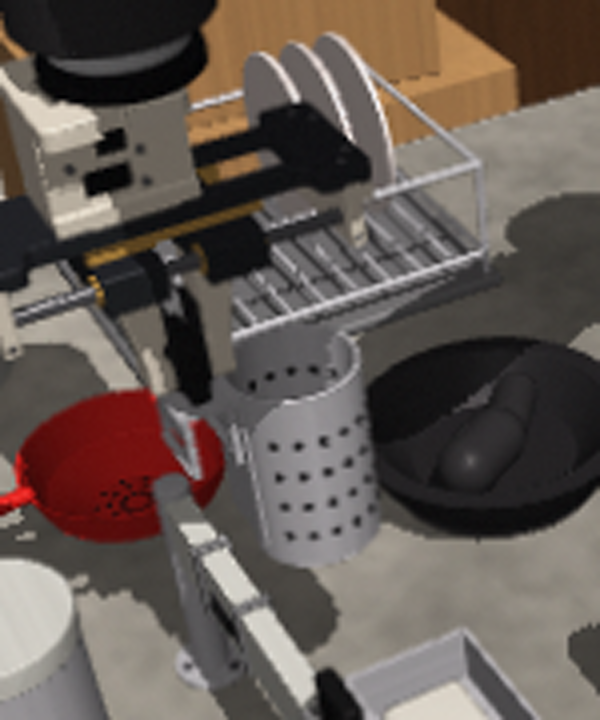

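View pics/t17.png

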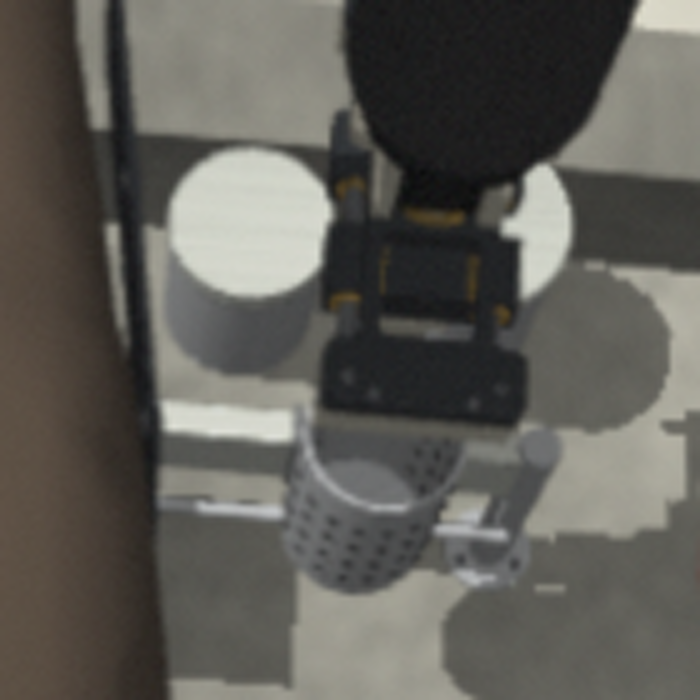

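The cup hangs free and upright with its underside about 150 mm up, and the tray is still clipped. Target: cup axis at (0.463,0.260), on the flat and about 99 mm from the tumbler's axis, leaving a 30 mm gap. The first move is back toward the robot, away from the tray.

Request:
carry_out:
  series:
    - [[0,4,0,0,0,0],[0,14,0,0,0,0],[0,30,0,0,0,0],[0,50,0,0,0,0],[0,72,0,0,0,0],[0,95,4,0,0,0],[0,116,12,0,0,0],[0,134,25,0,0,0],[0,148,44,0,0,0],[0,156,68,0,0,0]]

```text
clock: 27.85
tool_pos: [0.5213, -0.036, 0.2411]
orientation: [-65.7, 90.0, 24.0]
force: [-0.3, 0.5, -2.7]
opening: 0.012
```

Request:
carry_out:
  series:
    - [[0,3,28,0,0,0],[0,5,58,0,0,0],[0,6,90,0,0,0],[0,6,122,0,0,0],[0,6,154,0,0,0],[0,6,186,0,0,0],[0,6,216,0,0,0],[0,6,244,0,0,0],[0,6,266,0,0,0],[0,6,282,0,0,0]]

```text
clock: 29.1
tool_pos: [0.5178, 0.2466, 0.2408]
orientation: [144.4, 90.0, -125.8]
force: [0.0, -0.3, -2.5]
opening: 0.0121
```

Request:
carry_out:
  series:
    - [[0,0,9,0,0,0],[0,0,14,0,0,0],[0,0,16,0,0,0],[0,0,16,0,0,0]]

```text
clock: 29.6
tool_pos: [0.5182, 0.2616, 0.2409]
orientation: [166.1, 90.0, -104.2]
force: [-0.3, 0.4, -2.7]
opening: 0.0123
```

```bash
python3 - <<'E'
from h import *
s=cam("scene"); crop(s,300,120,460,350,3,"pics/s18.png"); o=st(); print(o["moment"]); go([.5165,.261,.13],179.7)
t=cam("top");crop(t,160,110,320,260,5,"pics/t18.png")
E
```

```text
t 29.65 [0.5182 0.2615 0.2409] [-99.4  90.   -9.7] F [ 0.1 -0.9 -2.2] op 0.0117 q [ 46.  10.  -7.   0. -73. -46.]
 jaw yaw 179.7  x axis [ 0. -0. -1.]
[ 0.05423744 -0.15287004 -0.07137327]
shift [110.9   1.7  -0.5] rot [ 0. -0.  0.] j6~ -46.3
```

View pics/s18.png

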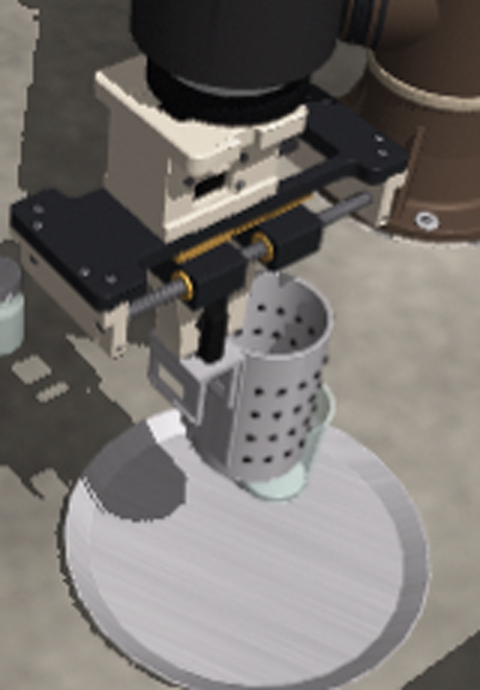

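View pics/t18.png

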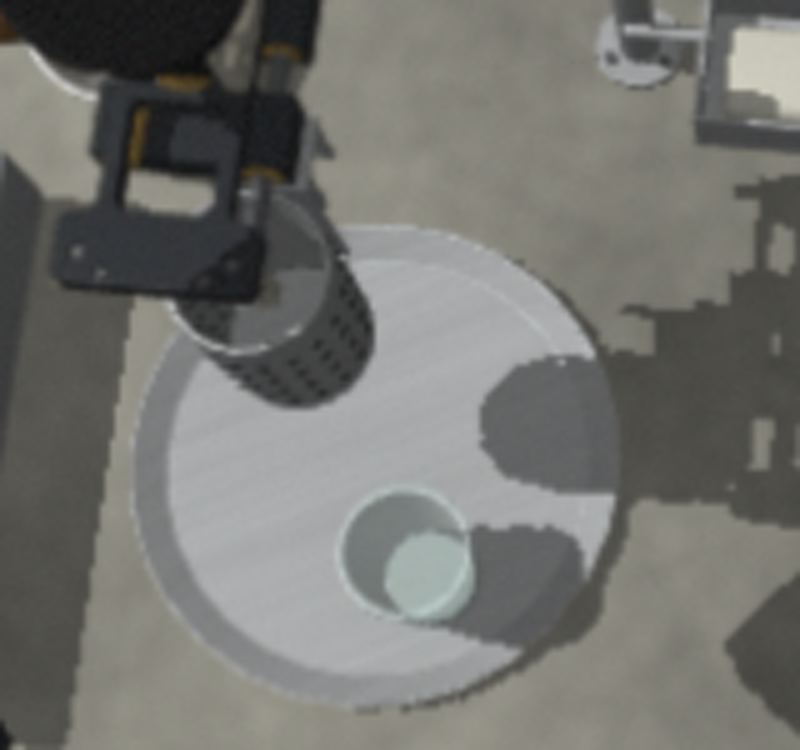

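Request:
carry_out:
  series:
    - [[5,1,0,0,0,0],[16,1.5,0,0,0,0],[34,1.5,0,0,0,0],[56,1.5,0,0,0,0],[78,1.5,0,0,0,0],[98,1.5,0,0,0,0],[114,1.5,0,0,0,0],[126,1.5,0,0,0,0],[133,1.5,0,0,0,0],[136,1.5,0,0,0,0]]

```text
clock: 30.95
tool_pos: [0.5168, 0.2619, 0.1047]
orientation: [-147.4, 90.0, -57.6]
force: [0.2, -0.2, -3.2]
opening: 0.0117
```

```bash
python3 - <<'E'
from h import *
s=cam("scene"); crop(s,300,150,460,350,3,"pics/s19.png"); o=st()
t=cam("top");crop(t,160,110,320,260,5,"pics/t19.png")
E
```

```text
t 31.00 [0.5167 0.2619 0.1046] [ 158.9   90.  -111.3] F [-0.1  0.2 -2.7] op 0.012 q [ 46.  16. -19.   0. -56. -46.]
 jaw yaw 179.7  x axis [-0. -0. -1.]
```

View pics/s19.png

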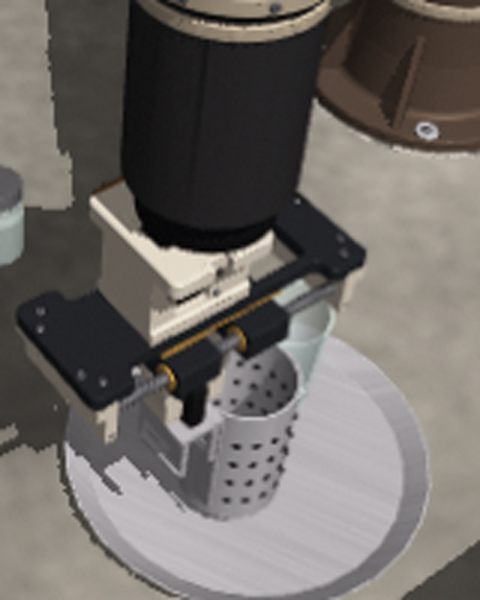

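View pics/t19.png

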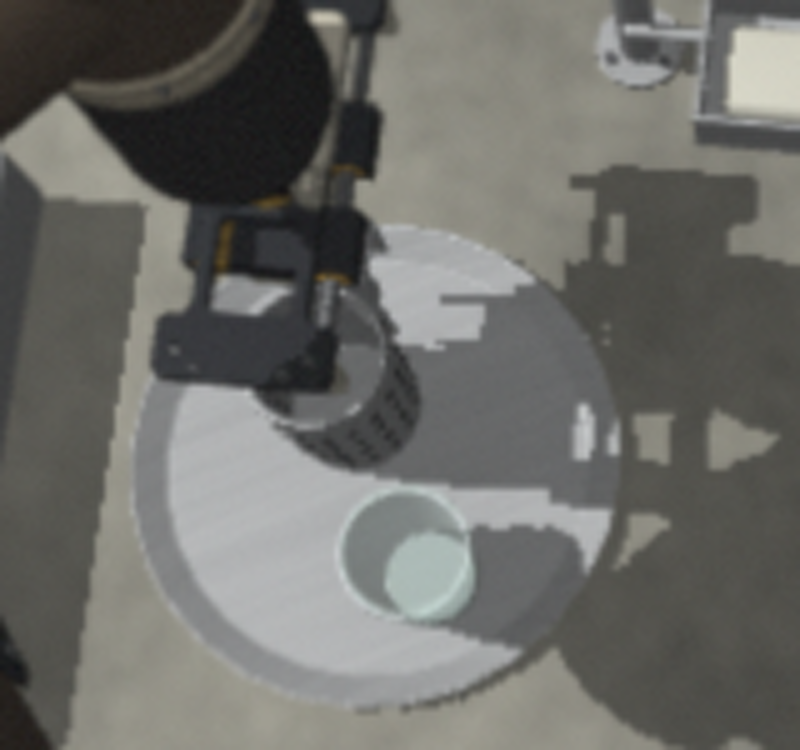

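The cup hangs upright above the flat with a clear gap to the tumbler. I'll lower it to contact slowly.

Request:
carry_out:
  series:
    - [[1.5,0,0,0,0,0],[3,0,0,0,0,0],[4.5,0,0,0,0,0],[6,0,0,0,0,0],[7.5,0,0,0,0,0],[8.5,0,0,0,0,0],[9,0,0,0,0,0],[9,0,0,0,0,0]]

```text
clock: 32.05
tool_pos: [0.5167, 0.2619, 0.0958]
orientation: [140.8, 90.0, -129.4]
force: [0.8, -0.3, -4.2]
opening: 0.0117
```

Request:
carry_out:
  series:
    - [[0.5,0,0,0,0,0],[1,0,0,0,0,0],[1.5,0,0,0,0,0],[1.5,0,0,0,0,0]]

```text
clock: 32.55
tool_pos: [0.5166, 0.2619, 0.0943]
orientation: [115.1, 90.0, -155.2]
force: [-0.6, -0.9, -2.3]
opening: 0.0118
```

Request:
carry_out:
  series:
    - [[0.5,0,0,0,0,0],[1,0,0,0,0,0],[1,0,0,0,0,0]]

```text
clock: 32.92
tool_pos: [0.5166, 0.2619, 0.0933]
orientation: [132.9, 90.0, -137.3]
force: [1.1, 0.2, -3.0]
opening: 0.0118
```

Request:
carry_out:
  series:
    - [[0.5,0,0,0,0,0],[1,0,0,0,0,0],[1,0,0,0,0,0]]

```text
clock: 33.3
tool_pos: [0.517, 0.262, 0.0929]
orientation: [-69.4, 90.0, 20.3]
force: [0.7, -0.3, 2.2]
opening: 0.012
```

```bash
python3 - <<'E'
from h import *
o=st();print(o["moment"])
E
```

```text
t 33.30 [0.517  0.262  0.0929] [-69.4  90.   20.3] F [ 0.7 -0.3  2.2] op 0.012 q [ 46.  17. -19.   0. -54. -46.]
 jaw yaw 179.7  x axis [ 0.001  0.    -1.   ]
[-0.22794382 -0.10070427  0.01521921]
```

Contact at the predicted height (+5 N). Releasing.

Request:
carry_out:
  series:
    - [[0,0,0,0,0,0],[0,0,0,0,0,0],[0,0,0,0,0,0],[0,0,0,0,0,0],[0,0,0,0,0,0]]
  hand: 0.1

```text
clock: 33.92
tool_pos: [0.5166, 0.2619, 0.0923]
orientation: [61.5, 90.0, 151.2]
force: [0.1, 0.3, -0.3]
opening: 0.0393
```

Request:
carry_out:
  series:
    - [[-3,0,0,0,0,0],[-8,0,0,0,0,0],[-16,0,0,0,0,0],[-28,0,0,0,0,0],[-45,0,0,0,0,0],[-65,0,0,0,0,0],[-90,0,0,0,0,0],[-115,0,0,0,0,0],[-135,0,0,0,0,0],[-145,0,0,0,0,0]]

```text
clock: 35.17
tool_pos: [0.5171, 0.2622, 0.2397]
orientation: [-49.2, 89.8, 40.5]
force: [-0.7, 0.4, -1.3]
opening: 0.0395
```

```bash
python3 - <<'E'
from h import *
s=cam("scene"); crop(s,300,180,460,350,4,"pics/s20.png"); o=st()
t=cam("top");crop(t,160,110,320,260,5,"pics/t20.png")
E
```

```text
t 35.23 [0.5174 0.2623 0.2402] [-53.   89.8  36.7] F [0.3 0.8 0.9] op 0.0397 q [ 46.  10.  -8.   0. -72. -46.]
 jaw yaw 179.7  x axis [ 0.003  0.002 -1.   ]
```

View pics/s20.png

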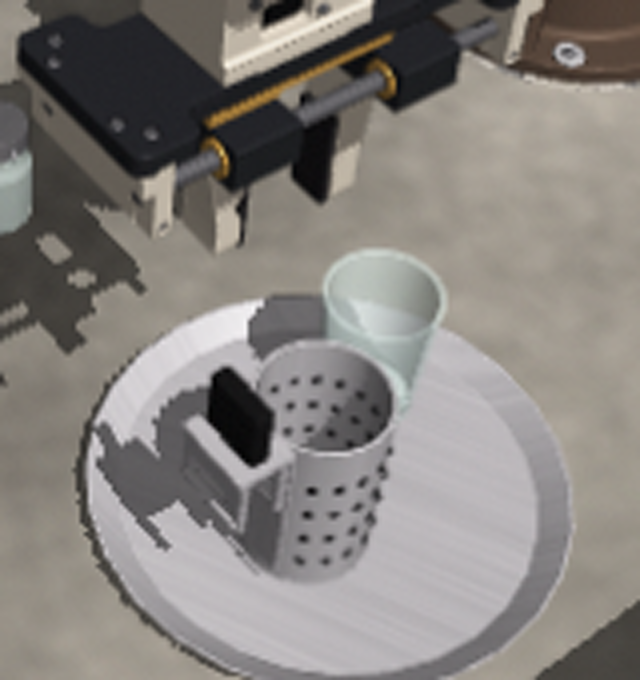

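View pics/t20.png

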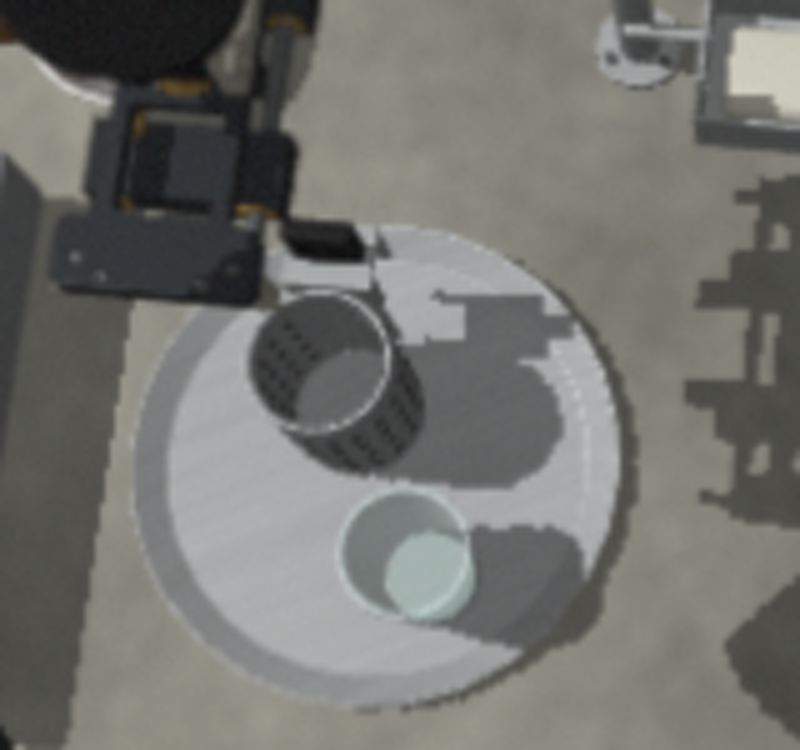

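The cup stands upright on the flat, its rim centred at top crop (320,362), with a clear gap to the unmoved tumbler at (405,553). I'll settle the arm, run a final check and hand in.

Request:
carry_out:
  series:
    - [[-5,0,0,0,0,0],[-10,0,0,0,0,0],[-10,0,0,0,0,0],[-10,0,0,0,0,0]]

```text
clock: 35.78
tool_pos: [0.5166, 0.2618, 0.247]
orientation: [127.3, 90.0, -143.0]
force: [-0.1, -0.1, 0.1]
opening: 0.0395
```

```bash
python3 - <<'E'
from h import *
s=cam("scene"); cv2.imwrite("pics/final_s.png",s["color"][:,:,::-1]); st()
t=cam("top"); a=cv2.imread("pics/top0.png")
for n,(x0,y0,x1,y1) in (("tray",(298,90,342,140)),("jar",(330,184,352,208)),("tumbler",(228,206,256,236))):
    print(n,"mean abs diff",np.abs(a[y0:y1,x0:x1].astype(int)-t["color"][y0:y1,x0:x1,::-1].astype(int)).mean().round(1))
f=lambda P:[(160+x/5,110+y/5) for x,y in P]
print("cup rim", plane(t,f([(320,362)]),.114)); 
E
```

```text
t 35.83 [0.5165 0.2618 0.247 ] [ 128.8   90.  -141.5] F [-0.2 -0.2  0.1] op 0.0393 q [ 46.  10.  -7.  -0. -73. -46.]
 jaw yaw 179.7  x axis [-0. -0. -1.]
tray mean abs diff 18.1
jar mean abs diff 28.8
tumbler mean abs diff 25.3
cup rim [[0.4615763  0.26012308 0.114     ]]
```

View pics/final_s.png

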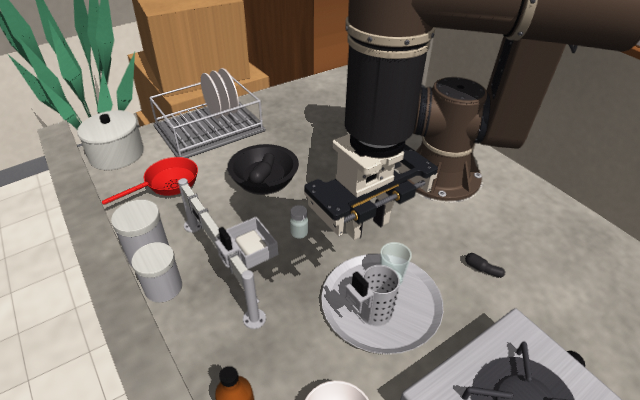

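In the final picture the tray (250,240), the jar (299,222) and the tumbler (395,262) are at their first-picture positions. The pixel differences there come from the arm's shadow. The pestle is in the cobek and the cup is on the plate.

```bash
python3 -c "
from plant import close_job
print(close_job())"
```

```text
the job is handed in; nothing more can be done
None
```

The job is handed in at about 36 s on the clock. The larger pestle lies in the cobek. The cup was pulled straight up past its catch and stands upright on the flat of the plate, its axis about 98 mm from the tumbler's. Both were lowered to light contact before release.

- **What went wrong:** the first pestle grip failed. The fingertips are about 34 mm higher than the reported TCP, so the fingers closed over the top of the pestle. The upward force on the tool read about 29 N before I reopened. The pestle did not visibly move. I measured the offset in the images and used it for everything after.
- **Last checks:**
  - The measured cup rim centre is at (0.462, 0.260), as aimed.
  - The tumbler, tray and salt jar are at their first-picture positions by eye. My pixel-difference test on them came out non-zero (18–29 grey levels) and doesn't settle it, because the arm's shadow fell across those areas.
  - The gripper was clear of everything, with force near zero.

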